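# Make up the sampling kit and the slide kit from bench stock

### The arm

A 7-joint arm with a two-finger parallel gripper is mounted at the origin on a cart in front of the work surface, level with it; the furniture and walls round the work are solid. World frame = base frame: x ahead of the robot, y to its left, z up, the work surface at z = 0. Lengths are in m, angles in rad, forces in N, time in s.
With the tool pointing down it reaches from about 0.35 to 0.9 m from the base axis. Payload 8.1 kg.
Tool frame: the origin (TCP) lies at the very end of the fingers, on their centre line; the grasp point (between the pads) lies 19 mm behind it; y points along the fingers, x is the direction in which the jaws open and shut, and the axes are right-handed (so a half turn about y gives the same grasp; the last joint's range is limited). The gripper opens to 85 mm and grips with 20 to 120 N. Pads are 22 mm wide; open, the fingers measure 114 mm over their backs; the gripper's body (76 mm by 85 mm) begins 54 mm behind the grasp point. The pads swing forward as they close: fully open they stand 13 mm farther back than shut.
Start: joints at [-1.452, 0.434, 0.025, 1.573, -0.012, 1.134, -0.075], TCP at [0.138, 0.61, 0.231] pointing down, gripper open.
Joint ranges: [-2.62, 2.62], [-0.44, 2.09], [-1.27, 1.32], [0.08, 2.57], [-1.32, 4.46], [0.12, 2], [-2.74, 2.74]. Speed limits (rad/s): [2.22, 2.22, 3.01, 3.01, 3.14, 3.14, 3.14].

### API

Orientations are given as a unit quaternion [x, y, z, w].
In Python, from workcell import r, eyes, job_done gives the robot as it stands. The module is installed in compiled form; this text tells all that it offers.
- The arm moves only by the tool jog_arm, never from a script. Its argument "targets" is a list that holds one entry, the list of rows, each a list of 4 numbers: the shift along the world's x, y, z in m, then the turn about the world's z in degrees. In form: [[[tx, ty, tz, spin], ...]]. A call has 1 to 12 rows; each row shifts and turns the pose as measured when the row begins; what a row does not reach is not made up. A row lasts 1/8 s, in which the tool goes at most 62.5 mm and 10.7 degrees, less where a joint would pass 70% of its speed; a pose out of reach is approached as far as the arm can. A call with a gripper value outside its range is refused whole. "fingers" is the gripper command: -1 is shut, 1 is fully open, values between are in proportion, set as the call begins (left out, the last holds). The fingers move at their own pace and stop on an object; the grip force is fixed at half the most. Time passes only in rows, so rows that do not move let the fingers close. It gives the time, the measured TCP pose, the force and the opening at its end, in the units of the state.
- r.state(): the state, without advancing time (a new reading comes with each control period).
- eyes.grab_frame(name): name is "side" or "top" or "wrist"; returns a dict with "color" (400x640x3 uint8, red, green, blue), "fov_y" (degrees; the focal length in pixels is half the picture's height over the tangent of half this angle, whatever the lens; pixels are square), "cx", "cy" (the principal point, pixels), "world_to_cam" (4x4, takes a point from world to camera coordinates); the wrist camera has in their place "mount" (4x4, takes a point from camera to tool coordinates, whose origin is the TCP and whose axes are the tool frame's). Camera axes: x right, y down, z forward; pixel columns grow to the right and rows downward; lengths in m; the calibration is good to about 2 mm. The wrist camera is an equidistant fisheye: a pixel r from the principal point sees the ray r / f radians off the axis. A picture is of the moment at which its call begins: read the wrist's pose just before it. There is no depth.
- job_done(): hands the job in, once; it reports no verdict.
The state is a dict: "clock": time; "joints": joint angles; "dq": joint speeds; "effort": joint torques, N m; "tcp_pos": TCP position; "tcp_rot": TCP orientation; "force": force on the tool from outside, world axes, zero at the start; "moment": the same for the moment, N m; "opening": opening from 0.0 (shut) to 1.0 (fully open).
Only numpy, scipy, OpenCV 4.12 (cv2) and the standard library are available. Lean on these libraries where they do the work, as an engineer would, in place of code of your own. Each camera call takes 0.05 s, during which the arm holds its last target.

### The job

Make up the two kits in their grey moulded trays from the stock standing on the bench to the left of them. The sampling kit (tray with three round pockets) gets the small white screw-cap bottle in its large pocket, and the sample pot and one dropper bottle in its two small pockets, either way round; the slide kit (tray with one round and one rectangular pocket) gets the other dropper bottle and the box of cover slips. Everything sits fully home on its pocket floor, upright, the slip box flat and the same way up as it was; leave the timer where it stands.

Things in the scene. Friction and masses are not known exactly. Their poses are not given: they have to be found in the camera images.
- sampling_tray: Sampling-kit tray: grey moulded plastic block 208 x 84 mm, 26 mm high, fixed to the bench, on a thin flange 216 x 92 mm. Origin at the centre of its underside (on the bench), z up, x along its length. Three round pockets lie in a row on its x axis (y = 0), each 20 mm deep (flat floor 6 mm above the bench) with a 5 mm chamfered mouth: large pocket, 58 mm across, centre at x = -62 mm; two equal small pockets, 46 mm across, centres at x = +6 mm and x = +68 mm.
- slide_tray: Slide-kit tray: grey moulded plastic block of the same outer size and flange (208 x 84 x 26 mm), fixed. Origin at the centre of its underside, z up, x along its length. Two pockets on its x axis (y = 0), both with a 5 mm chamfered mouth: a round one, 46 mm across, 20 mm deep (floor 6 mm above the bench), centre at x = -58 mm; a shallow rectangular one, 68 mm along x by 48 mm along y, 6 mm deep (floor 20 mm above the bench), centre at x = +50 mm.
- bottle_mid (a point): Centre (half-way up) of the small white reagent bottle with a pale screw cap: 48 mm diameter, 75 mm high, cap 35 mm diameter from 63 to 75 mm above its base; about 0.08 kg. z is its upright axis.
- pot_mid (a point): Centre (half-way up) of the small white sample pot with a push lid fixed on: body 34 mm diameter, lid 37 mm diameter from 32 to 42 mm above its base, 42 mm high in all; about 0.02 kg. z is its upright axis.
- dropper_a_mid (a point): Centre (half-way up the whole height) of one of two identical amber dropper bottles with a black rubber teat: body 34 mm diameter up to 54 mm, teat 17 mm diameter up to 84 mm; about 0.05 kg. z is its upright axis. Either dropper bottle may go in either kit.
- dropper_b_mid (a point): Centre (half-way up) of the other, identical dropper bottle (see the first).
- slips_mid (a point): Centre (half-way up) of the blue card box of cover slips lying flat: 36 mm wide along its own x, 56 mm long along its own y, 16 mm high (z up); about 0.012 kg. Grasp it across its 36 mm width; it goes in with its length along the rectangular pocket's length.
- timer_mid (a point): Centre (half-way up) of a white bench timer with a red knob, 62 x 62 x 38 mm, standing loose among the stock. Not part of any kit; leave it where it stands.
Not all that is in view belongs to the job. Leave any purple look-alike of the part that bears bottle_mid alone. What is shaped like the part that bears dropper_a_mid but turquoise is not meant.

How it is judged:
By the outcome, as a careful person would: the job done as asked, in the order asked, and still so for the second after the job is handed in, with the robot touching nothing.
It also fails if it takes over 112 s, if anything falls off the work surface, if the arm or the gripper's body presses on something with over 40 N, if the wrist force passes 120 N, or if a joint passes its speed limit or range.

## Working session

There is one attempt and no reset: what is moved stays moved. The work goes in short steps, Python scripts to look and compute and a tool call to move; the robot and the scene stay as the last step left them, time stands still between calls to the robot, and variables do not carry over. Pictures are saved under pics/ and viewed, and the job is handed in when it is done.

Besides the shell and the picture viewer there is one more tool, called by a JSON object that holds its "api" and its "payload". jog_arm: Moves the arm, as the interface text tells. Its arguments: {"type":"object","properties":{"targets":{"type":"array","items":{"type":"array","items":{"type":"array","items":{"type":"number"}}}},"fingers":{"type":"number"}},"required":["targets"]}

```bash
mkdir -p pics; ls; cat > h.py <<'E'
import numpy as np, cv2
from workcell import r, eyes, job_done
def grab(n,fn=None):
    f=eyes.grab_frame(n)
    if fn: cv2.imwrite('pics/'+fn,cv2.cvtColor(f['color'],cv2.COLOR_RGB2BGR))
    return f
def foc(f): return f['color'].shape[0]/2/np.tan(np.radians(f['fov_y'])/2)
def ray(f,u,v):
    k=foc(f); T=np.linalg.inv(np.array(f['world_to_cam']))
    d=T[:3,:3]@np.array([(u-f['cx'])/k,(v-f['cy'])/k,1.]); return T[:3,3],d/np.linalg.norm(d)
def onz(f,u,v,z):
    o,d=ray(f,u,v); return o+d*(z-o[2])/d[2]
def proj(f,p):
    k=foc(f); c=np.array(f['world_to_cam'])@np.r_[p,1]; return c[0]/c[2]*k+f['cx'],c[1]/c[2]*k+f['cy']
E
python3 - <<'E'
from h import *
s=r.state(); print(s)
for n in ['top','side','wrist']:
    f=grab(n,n+'0.png'); print(n,{k:(np.round(v,4).tolist() if k!='color' else 0) for k,v in f.items()})
E
```

```text
pics
{'clock': 0.0, 'joints': array([-1.45163682,  0.43525216,  0.02496636,  1.57410396, -0.01163317,
        1.13397587, -0.07512024]), 'dq': array([ 0.00177181, -0.00123339,  0.00081374, -0.00157447, -0.00188569,
        0.00160376,  0.00136017]), 'effort': array([-3.14395857e-04, -6.70465207e+01,  1.02521751e+00, -3.16210377e+01,
        1.56518962e-02,  1.25372046e-02,  2.28114253e-06]), 'tcp_pos': array([0.1373966 , 0.60919452, 0.23050509]), 'tcp_rot': array([ 0.55265962,  0.44116171, -0.44199023, -0.55189521]), 'force': array([ 1.17543553,  0.24716597, -0.22755579]), 'moment': array([-0.00553345, -0.04184563,  0.03617999]), 'opening': 1.0012109824130704}
top {'color': 0, 'fov_y': 43.753, 'cx': 322.7539, 'cy': 207.7663, 'world_to_cam': [[-0.0004, -0.9999, 0.0154, -0.1208], [-0.9844, -0.0023, -0.176, 0.548], [0.1761, -0.0153, -0.9843, 1.0401], [0.0, 0.0, 0.0, 1.0]]}
side {'color': 0, 'fov_y': 52.2529, 'cx': 316.3081, 'cy': 205.4031, 'world_to_cam': [[-0.8447, -0.535, -0.0181, 0.4024], [-0.2979, 0.4979, -0.8145, 0.2874], [0.4448, -0.6825, -0.5799, 0.5569], [0.0, 0.0, 0.0, 1.0]]}
wrist {'color': 0, 'fov_y': 65.7065, 'cx': 323.6197, 'cy': 198.4534, 'mount': [[1.0, -0.0007, -0.0004, -0.0003], [0.0001, -0.3254, 0.9456, -0.1437], [-0.0008, -0.9456, -0.3254, 0.0853], [0.0, 0.0, 0.0, 1.0]]}
```

View pics/top0.png

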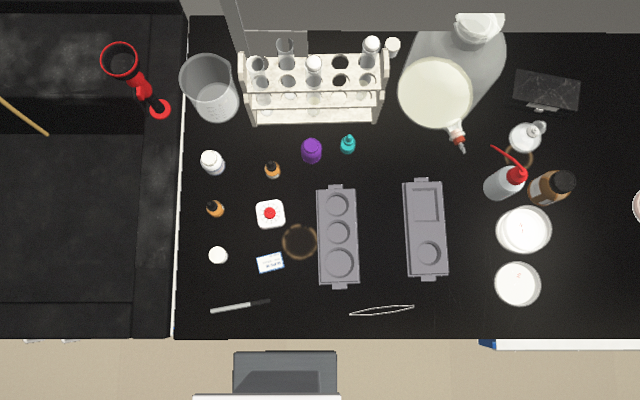

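View pics/side0.png

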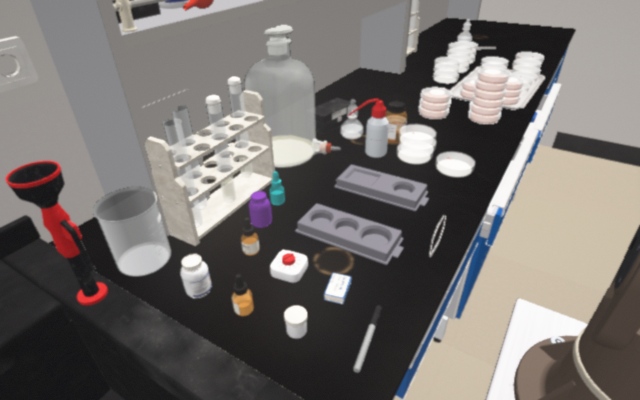

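View pics/wrist0.png

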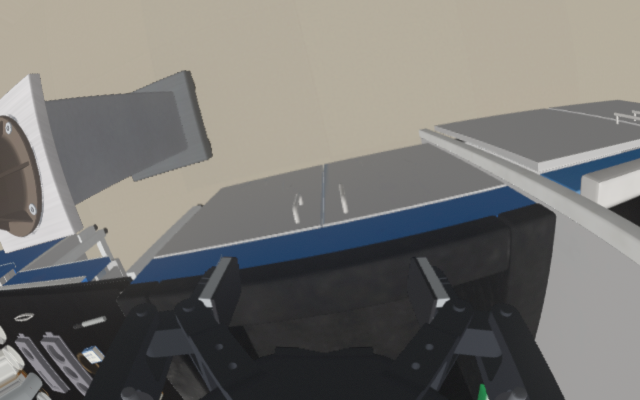

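```bash
python3 - <<'E'
import cv2
a=cv2.imread('pics/top0.png')[125:325,185:465]; cv2.imwrite('pics/top0c.png',cv2.resize(a,None,fx=2.85,fy=2.85,interpolation=cv2.INTER_CUBIC))
a=cv2.imread('pics/side0.png')[150:370,160:440]; cv2.imwrite('pics/side0c.png',cv2.resize(a,None,fx=2.7,fy=2.7,interpolation=cv2.INTER_CUBIC))
E
```

```text
(no output)
```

View pics/top0c.png

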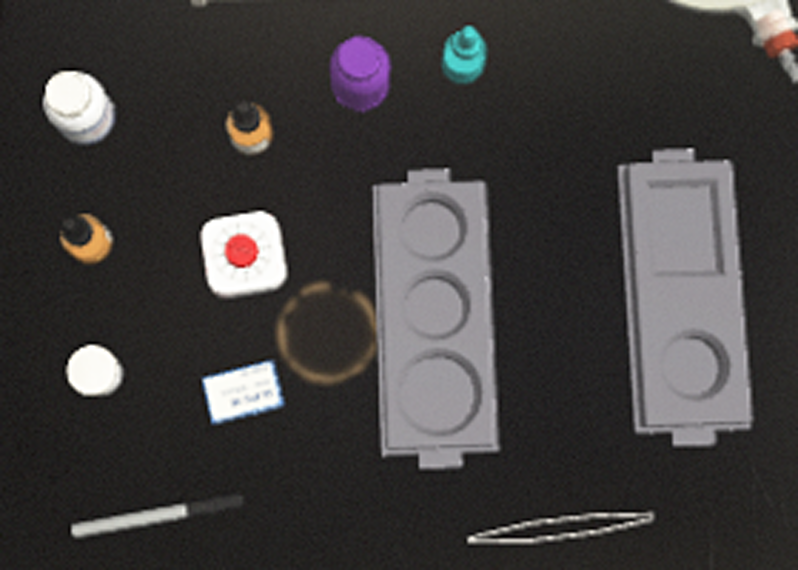

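View pics/side0c.png

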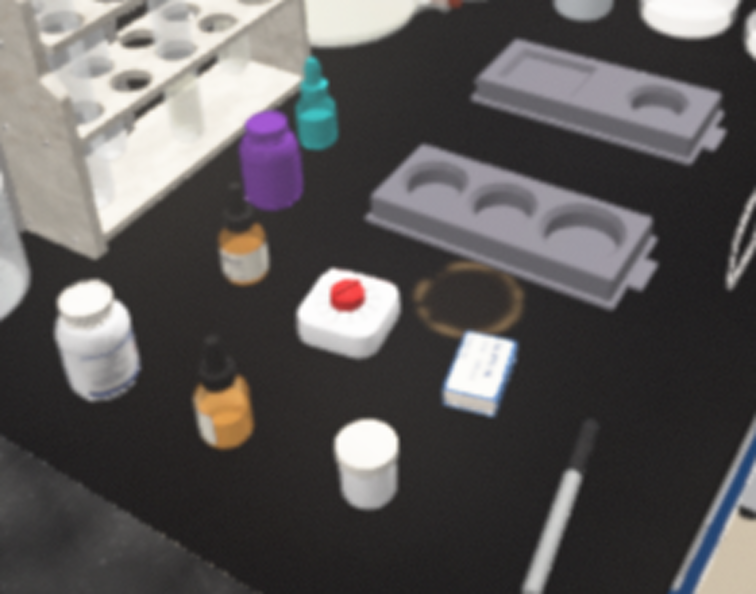

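```bash
python3 - <<'E'
from h import *
from scipy.spatial.transform import Rotation as R
t=grab('top');s=grab('side')
print('campos',ray(t,0,0)[0],ray(s,0,0)[0])
def tc(x,y): return x/2.85+185-.32,y/2.85+125-.32
def sc(x,y): return x/2.7+160-.31,y/2.7+150-.31
def tri(a,b):
    o1,d1=ray(t,*a);o2,d2=ray(s,*b)
    A=np.array([d1,-d2]).T; k=np.linalg.lstsq(A,o2-o1,rcond=None)[0]
    p,q=o1+d1*k[0],o2+d2*k[1]; return (p+q)/2,np.linalg.norm(p-q)
for n,a,b in [('bottlecap',(71,93),(84,300)),('pot',(93,370),(367,440)),('dropA teat',(75,224),(212,342)),('dropB teat',(244,111),(235,190)),('sA',(435,393),(585,227)),('purple',(362,57),(268,124)),('turq',(467,36),(313,64))]:
    p,e=tri(tc(*a),sc(*b)); print(n,p.round(4),round(e,4))
for n,c,z in [('bottlecap',(71,93),.075),('pot',(93,370),.042),('dA teat',(75,224),.084),('dB teat',(244,111),.084)]: print(n,'top',onz(t,*tc(*c),z).round(4))
for n,c,z in [('bottlecap',(84,300),.075),('pot',(367,440),.042),('dA teat',(212,342),.084),('dB teat',(235,190),.084)]: print(n,'side',onz(s,*sc(*c),z).round(4))
# timer, slips corners at top z
for c in [(203,380),(272,362),(284,403),(213,423)]: print('slip',onz(t,*tc(*c),.016).round(4))
print('timer',onz(t,*tc(244,253),.038))
# trays mask
hsv=cv2.cvtColor(t['color'],cv2.COLOR_RGB2HSV)
g=t['color'].astype(int)
m=((g.max(2)>80)&(g.max(2)-g.min(2)<40)).astype(np.uint8)
m[:170]=0;m[295:]=0;m[:,:310]=0;m[:,460:]=0
m=cv2.morphologyEx(m,cv2.MORPH_CLOSE,np.ones((9,9)));m=cv2.morphologyEx(m,cv2.MORPH_OPEN,np.ones((1,25)))
for c in cv2.findContours(m,cv2.RETR_EXTERNAL,cv2.CHAIN_APPROX_NONE)[0]:
    if cv2.contourArea(c)<500: continue
    rc=cv2.minAreaRect(c); print(rc); b=cv2.boxPoints(rc)
    W=np.array([onz(t,*p,.002) for p in b]); print(W.round(4).tolist(),W.mean(0), [np.linalg.norm(W[i]-W[(i+1)%4]).round(4) for i in range(4)])
print(R.from_quat(r.state()['tcp_rot']).as_matrix().round(3))
E
```

```text
campos [ 0.35626445 -0.10360863  1.1220309 ] [0.1778694  0.45230288 0.5643417 ]
bottlecap [0.6562 0.1271 0.07  ] 0.0018
pot [0.4466 0.1074 0.0428] 0.0007
dropA teat [0.5527 0.1181 0.0782] 0.0013
dropB teat [ 0.6396 -0.0064  0.0796] 0.0011
sA [ 0.4287 -0.1527  0.0318] 0.0025
purple [ 0.6843 -0.0961  0.0701] 0.0015
turq [ 0.6983 -0.1764  0.0805] 0.0012
bottlecap top [0.654  0.1254 0.075 ]
pot top [0.4464 0.1074 0.042 ]
dA teat top [0.551  0.1165 0.084 ]
dB teat top [ 0.638  -0.0071  0.084 ]
bottlecap side [0.6524 0.1307 0.075 ]
pot side [0.4474 0.107  0.042 ]
dA teat side [0.5489 0.1223 0.084 ]
dB teat side [ 0.6361 -0.0021  0.084 ]
slip [0.4409 0.0271 0.016 ]
slip [ 0.4549 -0.0262  0.016 ]
slip [ 0.4231 -0.0359  0.016 ]
slip [0.4078 0.0186 0.016 ]
timer [ 0.53716941 -0.00484462  0.038     ]
((333.36651611328125, 236.19683837890625), (96.79508209228516, 48.4688835144043), 87.27368927001953)
[[0.6003, -0.0845, 0.002], [0.6061, -0.1959, 0.002], [0.3857, -0.2036, 0.002], [0.3807, -0.0958, 0.002]] [ 0.49321429 -0.14495718  0.002     ] [np.float64(0.1116), np.float64(0.2205), np.float64(0.1079), np.float64(0.2199)]
((425.0313720703125, 228.65756225585938), (96.52696228027344, 41.72359848022461), 86.34777069091797)
[[0.618, -0.3022, 0.002], [0.6246, -0.3992, 0.002], [0.4032, -0.4035, 0.002], [0.3973, -0.3098, 0.002]] [ 0.51077823 -0.35366227  0.002     ] [np.float64(0.0971), np.float64(0.2214), np.float64(0.0938), np.float64(0.2208)]
[[ 0.22  -0.    -0.975]
 [ 0.975 -0.001  0.22 ]
 [-0.001 -1.    -0.   ]]
```

```bash
python3 - <<'E'
import cv2
i=cv2.imread('pics/top0.png')
j=cv2.convertScaleAbs(i,alpha=1.3)
cv2.imwrite('pics/trA.png',cv2.resize(j[180:300,300:460],None,fx=5,fy=5,interpolation=cv2.INTER_CUBIC))
i=cv2.imread('pics/side0.png');j=cv2.convertScaleAbs(i,alpha=1.2)
cv2.imwrite('pics/trS.png',cv2.resize(j[155:275,285:445],None,fx=5,fy=5,interpolation=cv2.INTER_CUBIC))
E
```

```text
(no output)
```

View pics/trA.png

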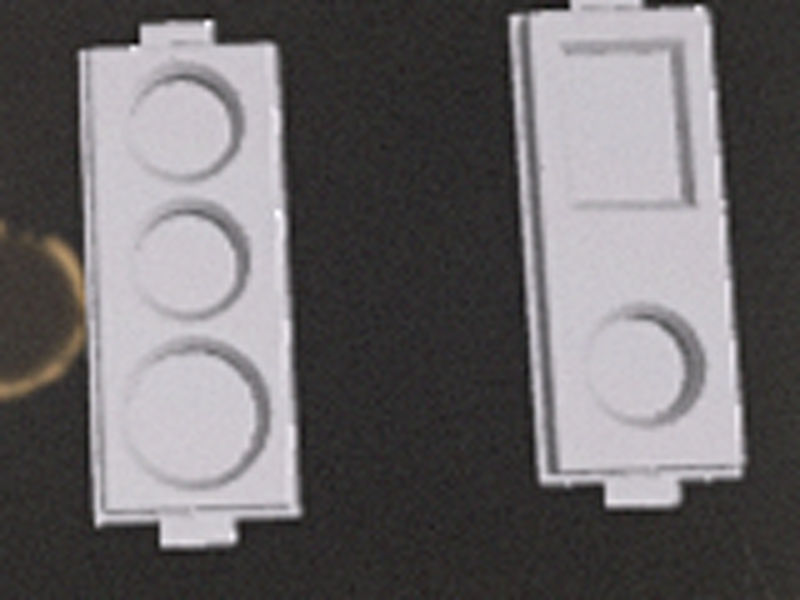

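View pics/trS.png

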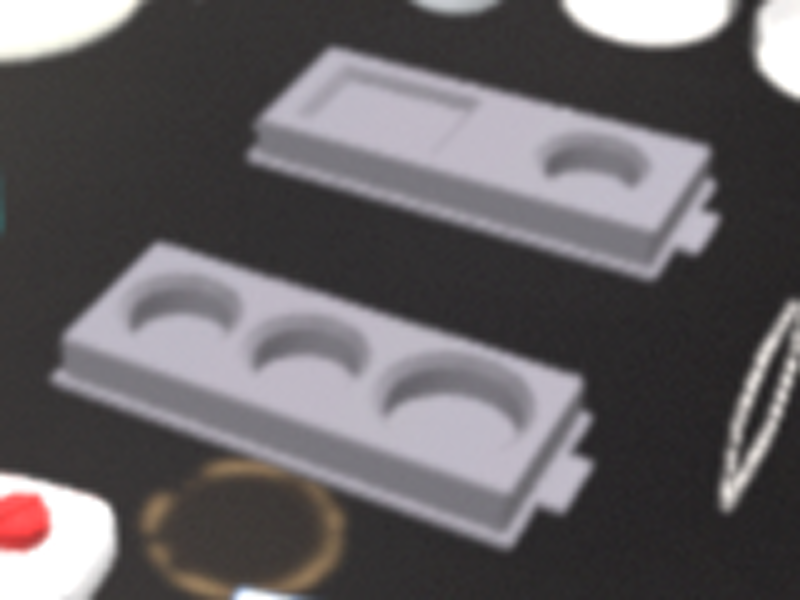

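```bash
python3 - <<'E'
from h import *
t=grab('top');s=grab('side')
T=lambda x,y,z:onz(t,x/5+300-.4,y/5+180-.4,z)
S=lambda x,y,z:onz(s,x/5+285-.4,y/5+155-.4,z)
P={n:T(*c,.026) for n,c in dict(L=(196.5,413),M=(190.5,259),U=(185,121),R=(646,364.5),Q=(628,124)).items()}
for n in P: print(n,P[n].round(4))
d=lambda a,b:(np.linalg.norm(P[a]-P[b]).round(4),np.degrees(np.arctan2(*(P[b]-P[a])[[1,0]])).round(2))
print(d('L','M'),d('M','U'),d('L','U'),d('R','Q'))
# block corners in side view (top face, z=.026)
for nm,C in [('samp',[(63,340),(160,241),(583,378),(508,492)]),('slide',[(258,127),(335,46),(711,150),(654,237)])]:
    W=np.array([S(*c,.026) for c in C]); print(nm,W.round(4).tolist(),W.mean(0).round(4),[np.linalg.norm(W[i]-W[(i+1)%4]).round(4) for i in range(4)])
for nm,C in [('sampflange',[(80,48),(98,525),(300,515)]),('slideflange',[(511,15),(542,486),(745,475)])]:
    W=np.array([T(*c,.002) for c in C]); print(nm,W.round(4).tolist(),'ctr',(W[0]+W[2])/2,[np.linalg.norm(W[i]-W[(i+1)%3]).round(4) for i in range(2)])
    print(np.degrees(np.arctan2(*(W[0]-W[1])[[1,0]])))
print([S(*c,.026).round(4) for c in [(457,412),(310,360),(184,318),(596,173)]])
E
```

```text
L [ 0.4311 -0.156   0.026 ]
M [ 0.4991 -0.1537  0.026 ]
U [ 0.5614 -0.1516  0.026 ]
R [ 0.4526 -0.3547  0.026 ]
Q [ 0.5605 -0.3507  0.026 ]
(np.float64(0.0681), np.float64(1.89)) (np.float64(0.0623), np.float64(1.94)) (np.float64(0.1304), np.float64(1.92)) (np.float64(0.1081), np.float64(2.13))
samp [[0.5919, -0.1063, 0.026], [0.5957, -0.1903, 0.026], [0.3911, -0.1969, 0.026], [0.3884, -0.1162, 0.026]] [ 0.4918 -0.1524  0.026 ] [np.float64(0.0842), np.float64(0.2047), np.float64(0.0807), np.float64(0.2037)]
slide [[0.6066, -0.2989, 0.026], [0.6121, -0.3898, 0.026], [0.4068, -0.3928, 0.026], [0.4034, -0.309, 0.026]] [ 0.5072 -0.3476  0.026 ] [np.float64(0.0911), np.float64(0.2053), np.float64(0.0839), np.float64(0.2034)]
sampflange [[0.5999, -0.1046, 0.002], [0.3831, -0.113, 0.002], [0.3875, -0.203, 0.002]] ctr [ 0.4937092  -0.15377733  0.002     ] [np.float64(0.217), np.float64(0.0901)]
2.235676253205299
slideflange [[0.6161, -0.3037, 0.002], [0.4003, -0.3115, 0.002], [0.4052, -0.4028, 0.002]] ctr [ 0.51067207 -0.35327049  0.002     ] [np.float64(0.216), np.float64(0.0915)]
2.0603625802234613
[array([ 0.4263, -0.1499,  0.026 ]), array([ 0.4943, -0.1489,  0.026 ]), array([ 0.5555, -0.1464,  0.026 ]), array([ 0.4467, -0.3454,  0.026 ])]
```

{"api": "jog_arm", "payload": {"targets": [[[0.031, -0.05, 0, 1.5], [0.031, -0.05, 0, 1.5], [0.031, -0.05, 0, 1.5], [0.031, -0.05, 0, 1.5], [0.031, -0.05, 0, 1.5], [0.031, -0.05, 0, 1.5], [0.031, -0.05, 0, 1.5], [0.031, -0.05, 0, 1.5], [0.031, -0.05, 0, 1.5], [0.031, -0.05, 0, 1.5], [0, 0, 0, 0]]], "fingers": 0.5}}

```text
clock: 1.72
tcp_pos: [0.4539, 0.093, 0.2327]
tcp_rot: [0.488, 0.515, -0.51, -0.487]
force: [-1.1, 1.2, -0.2]
opening: 0.751
```

```bash
cat >> h.py <<'E'
from scipy.spatial.transform import Rotation as R
def wgrab(fn=None):
    s=r.state(); f=grab('wrist',fn)
    T=np.eye(4); T[:3,:3]=R.from_quat(s['tcp_rot']).as_matrix(); T[:3,3]=s['tcp_pos']
    f['c2w']=T@np.array(f['mount']); f['s']=s; return f
def wray(f,u,v):
    k=foc(f); x,y=(u-f['cx'])/k,(v-f['cy'])/k; a=np.hypot(x,y)
    q=np.array([x/a*np.sin(a),y/a*np.sin(a),np.cos(a)]) if a>0 else np.array([0,0,1.])
    return f['c2w'][:3,3],f['c2w'][:3,:3]@q
def wonz(f,u,v,z):
    o,d=wray(f,u,v); return o+d*(z-o[2])/d[2]
def wproj(f,p):
    c=np.linalg.inv(f['c2w'])@np.r_[p,1]; k=foc(f); a=np.arctan2(np.hypot(c[0],c[1]),c[2]); h=np.hypot(c[0],c[1])
    return c[0]/h*a*k+f['cx'],c[1]/h*a*k+f['cy']
def st():
    s=r.state(); m=R.from_quat(s['tcp_rot']).as_matrix()
    print('t %.2f'%s['clock'],'tcp',s['tcp_pos'].round(4),'jaw %.1f'%np.degrees(np.arctan2(m[1,0],m[0,0])),'F',s['force'].round(1),'open %.3f'%s['opening'],'j',s['joints'].round(2))
E
python3 - <<'E'
from h import *
st(); f=wgrab('w1.png')
for p in [(.4465,.1075,.042),(.551,.1165,.084),(.638,-.007,.084),(.654,.1255,.075),(.4317,-.0041,.016),(.431,-.156,.026)]: print(p,np.round(wproj(f,p),1))
E
```

```text
t 1.73 tcp [0.4539 0.093  0.2327] jaw 92.8 F [-1.1  1.2 -0.2] open 0.751 j [-0.6   0.16  0.33  1.97 -0.07  1.01  1.38]
(0.4465, 0.1075, 0.042) [336.3 166.5]
(0.551, 0.1165, 0.084) [340.  268.4]
(0.638, -0.007, 0.084) [237.4 319.7]
(0.654, 0.1255, 0.075) [340.5 330.2]
(0.4317, -0.0041, 0.016) [242.8 146. ]
(0.431, -0.156, 0.026) [132.4 146.9]
```

View pics/w1.png

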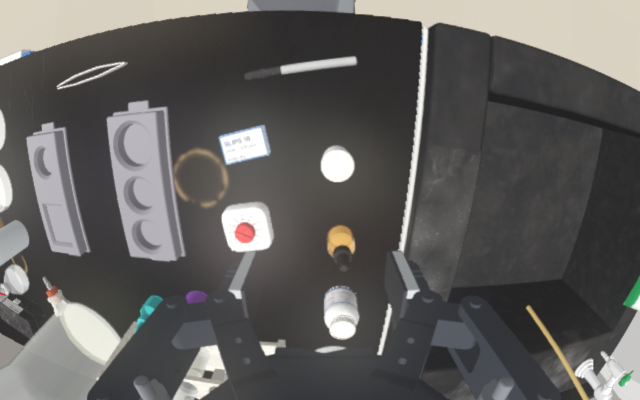

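{"api": "jog_arm", "payload": {"targets": [[[-0.003, 0.005, -0.05, 0], [-0.003, 0.005, -0.05, 0], [-0.003, 0.005, -0.04, 0], [0, 0, 0, 0]]]}}

```text
clock: 2.28
tcp_pos: [0.4424, 0.1165, 0.0904]
tcp_rot: [0.485, 0.518, -0.51, -0.486]
force: [0.2, 0.8, 0.8]
opening: 0.748
```

```bash
python3 - <<'E'
from h import *
st(); f=wgrab('w2.png')
for p in [(.4465,.1075,.042),(.551,.1165,.084),f['s']['tcp_pos'],(.654,.1255,.075),(.4317,-.0041,.016),(.431,-.156,.026)]: print(p,np.round(wproj(f,p),1))
E
```

```text
t 2.27 tcp [0.4424 0.1165 0.0904] jaw 93.3 F [0.2 0.8 0.8] open 0.748 j [-0.58  0.35  0.27  2.16 -0.17  0.64  1.43]
(0.4465, 0.1075, 0.042) [309.5 229.7]
(0.551, 0.1165, 0.084) [315.3 377.4]
[0.44237968 0.11646227 0.09044832] [323.6 261.8]
(0.654, 0.1255, 0.075) [320.4 428.8]
(0.4317, -0.0041, 0.016) [172.6 189.7]
(0.431, -0.156, 0.026) [ 43.1 186.1]
```

View pics/w2.png

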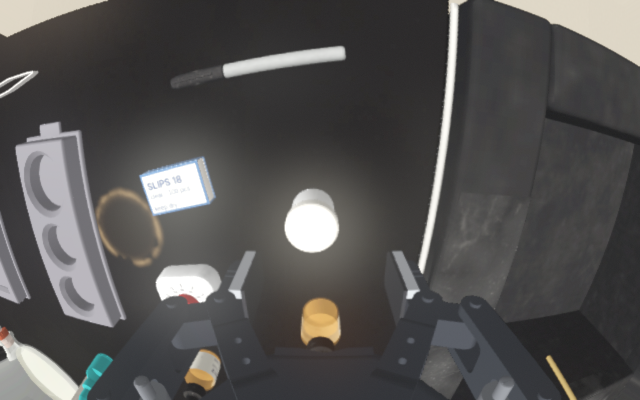

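```bash
python3 - <<'E'
from h import *
f=wgrab()
g=f['color']; m=(g.min(2)>225).astype(np.uint8); m[:180]=0;m[260:]=0;m[:,:280]=0;m[:,350:]=0
c=max(cv2.findContours(m,0,1)[0],key=cv2.contourArea); print(cv2.minEnclosingCircle(c),cv2.boundingRect(c))
print(wonz(f,312,226.5,.042), wonz(f,174,186,.016))
E
```

```text
((310.5, 220.0), 28.90079116821289) (285, 194, 52, 55)
[0.4462261  0.10924673 0.042     ] [ 0.43048551 -0.00295509  0.016     ]
```

{"api": "jog_arm", "payload": {"targets": [[[0.004, -0.008, 0, -1.3], [0, 0, -0.03, 0], [0, 0, -0.03, 0], [0, 0, -0.009, 0], [0, 0, 0, 0]]]}}

```text
clock: 3.0
tcp_pos: [0.4568, 0.1085, 0.0305]
tcp_rot: [0.495, 0.518, -0.496, -0.49]
force: [0.1, 0.5, -0.7]
opening: 0.748
```

{"api": "jog_arm", "payload": {"targets": [[[0, 0, 0, 0], [0, 0, 0, 0], [0, 0, 0, 0], [0, 0, 0, 0]]], "fingers": -1}}

```text
clock: 3.5
tcp_pos: [0.459, 0.1091, 0.0336]
tcp_rot: [0.496, 0.519, -0.494, -0.49]
force: [-0.1, -0.4, 0.2]
opening: 0.387
```

```bash
python3 - <<'E'
from h import *
st(); s=r.state(); print(R.from_quat(s['tcp_rot']).as_matrix().round(3), s['dq'].round(3)); f=wgrab('w3.png'); grab('side','s3.png')
E
```

```text
t 3.50 tcp [0.459  0.1091 0.0336] jaw 91.6 F [-0.1 -0.4  0.2] open 0.387 j [-0.52  0.46  0.23  2.19 -0.24  0.48  1.5 ]
[[-0.029  0.031 -0.999]
 [ 0.999  0.019 -0.028]
 [ 0.018 -0.999 -0.032]] [-0.004 -0.005  0.001 -0.001  0.001  0.001 -0.001]
```

View pics/w3.png

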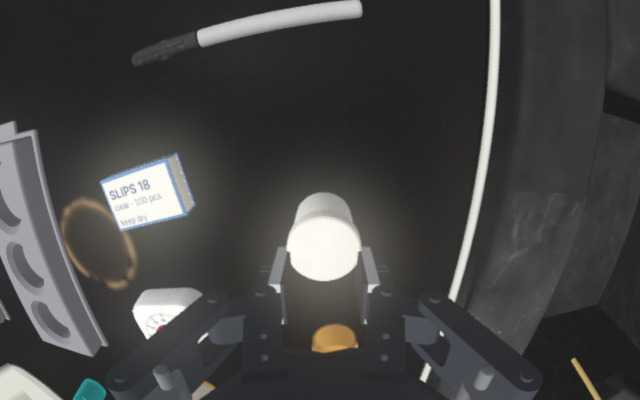

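View pics/s3.png

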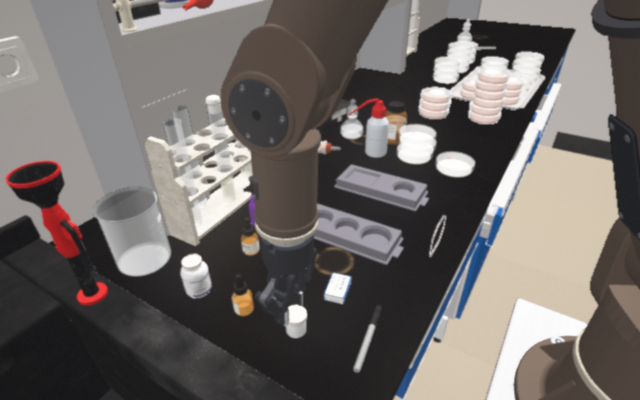

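{"api": "jog_arm", "payload": {"targets": [[[0, 0, 0, 0], [0, 0, 0, 0], [0, 0, 0, 0]]], "fingers": 0.5}}

```text
clock: 3.98
tcp_pos: [0.4586, 0.1091, 0.0332]
tcp_rot: [0.496, 0.519, -0.495, -0.49]
force: [0.1, -0.2, 0.2]
opening: 0.748
```

```bash
python3 - <<'E'
from h import *
st(); s=r.state(); print(R.from_quat(s['tcp_rot']).as_matrix().round(3), s['effort'].round(1))
E
```

```text
t 3.98 tcp [0.4586 0.1091 0.0332] jaw 91.6 F [ 0.1 -0.2  0.2] open 0.748 j [-0.52  0.46  0.23  2.19 -0.24  0.48  1.5 ]
[[-0.029  0.03  -0.999]
 [ 0.999  0.019 -0.028]
 [ 0.018 -0.999 -0.031]] [ -0.  -53.4   3.6 -16.9  -0.   -0.2  -0. ]
```

{"api": "jog_arm", "payload": {"targets": [[[-0.013, 0, 0, 0]]]}}

```text
clock: 4.1
tcp_pos: [0.446, 0.1091, 0.0332]
tcp_rot: [0.496, 0.519, -0.494, -0.49]
force: [0.3, -0.7, -0.1]
opening: 0.752
```

```bash
python3 - <<'E'
from h import *
st(); s=r.state(); print(R.from_quat(s['tcp_rot']).as_matrix().round(3), s['effort'].round(1))
E
```

```text
t 4.10 tcp [0.446  0.1091 0.0332] jaw 91.6 F [ 0.3 -0.7 -0.1] open 0.752 j [-0.53  0.45  0.23  2.22 -0.24  0.46  1.49]
[[-0.028  0.031 -0.999]
 [ 0.999  0.019 -0.028]
 [ 0.018 -0.999 -0.032]] [  1.  -50.7   3.6 -17.9  -0.    0.1   0.2]
```

{"api": "jog_arm", "payload": {"targets": [[[0, 0, -0.006, 0], [0, 0, -0.006, 0], [0, 0, 0, 0]]]}}

```text
clock: 4.47
tcp_pos: [0.4441, 0.1091, 0.0202]
tcp_rot: [0.496, 0.519, -0.495, -0.49]
force: [0.3, -1.0, 0.0]
opening: 0.753
```

{"api": "jog_arm", "payload": {"targets": [[[0, 0, 0, 0], [0, 0, 0, 0], [0, 0, 0, 0], [0, 0, 0, 0]]], "fingers": -1}}

```text
clock: 4.97
tcp_pos: [0.4448, 0.109, 0.0206]
tcp_rot: [0.496, 0.519, -0.495, -0.49]
force: [0.2, 0.3, -0.4]
opening: 0.403
```

```bash
python3 - <<'E'
from h import *
st(); s=r.state(); print(R.from_quat(s['tcp_rot']).as_matrix().round(3));  f=wgrab('w4.png')
E
```

```text
t 4.97 tcp [0.4448 0.109  0.0206] jaw 91.6 F [ 0.2  0.3 -0.4] open 0.403 j [-0.51  0.48  0.21  2.22 -0.25  0.43  1.5 ]
[[-0.028  0.031 -0.999]
 [ 0.999  0.019 -0.028]
 [ 0.018 -0.999 -0.031]]
```

View pics/w4.png

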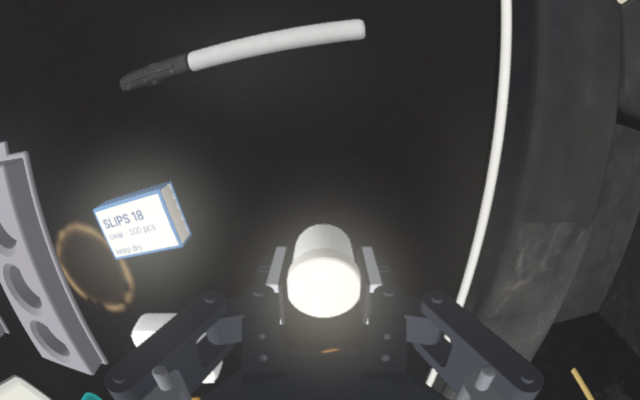

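{"api": "jog_arm", "payload": {"targets": [[[0, 0, 0.015, 0], [0, 0, 0.03, 0], [0, 0, 0.03, 0], [0.005, -0.01, 0.015, 0], [0.016, -0.036, 0, 0], [0.02, -0.045, 0, 0], [0.02, -0.045, 0, 0], [0.02, -0.045, 0, 0], [0.016, -0.036, 0, 0], [0.007, -0.016, 0, 0], [0.003, -0.005, 0, 0], [0, 0, 0, 0]]]}}

```text
clock: 6.52
tcp_pos: [0.5533, -0.1335, 0.1132]
tcp_rot: [0.494, 0.521, -0.496, -0.489]
force: [0.1, 0.2, -0.2]
opening: 0.403
```

```bash
python3 - <<'E'
from h import *
st(); s=r.state(); print(R.from_quat(s['tcp_rot']).as_matrix().round(3));  f=wgrab('w5.png')
for p in dict(L=(.431,-.156,.026),M=(.499,-.154,.026),U=(.5615,-.1515,.026),R=(.4525,-.3545,.026),Q=(.5605,-.3505,.026)).values(): print(np.round(wproj(f,p),1))
E
```

```text
t 6.53 tcp [ 0.5533 -0.1335  0.1132] jaw 92.0 F [ 0.1  0.2 -0.2] open 0.403 j [-0.08  0.47  0.33  1.89 -0.24  0.79  1.99]
[[-0.035  0.03  -0.999]
 [ 0.999  0.02  -0.034]
 [ 0.019 -0.999 -0.031]]
[295.7  41.8]
[296.3 133.3]
[298.8 211.3]
[77.8 89.9]
[ 95.5 203. ]
```

View pics/w5.png

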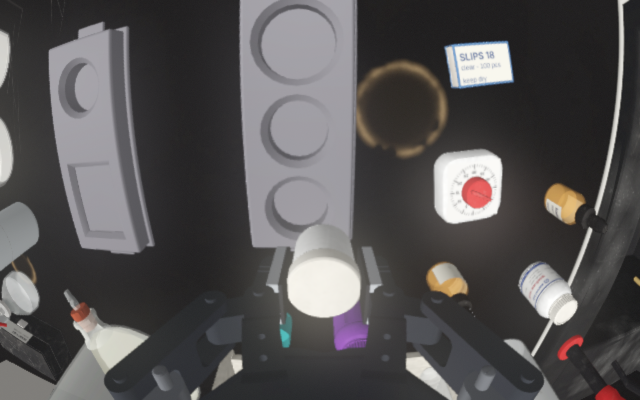

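```bash
python3 - <<'E'
from h import *
f=wgrab(); s=f['s']; M=R.from_quat(s['tcp_rot']).as_matrix()
for tz in (-.003,0,.003):
  for ty in (-.021,): print(tz,ty,np.round(wproj(f,s['tcp_pos']+M@np.array([0,ty,tz])),1))
g=f['color']; m=(g.min(2)>215).astype(np.uint8); m[:245]=0;m[320:]=0;m[:,:285]=0;m[:,362:]=0
c=max(cv2.findContours(m,0,1)[0],key=cv2.contourArea); print(cv2.boundingRect(c), cv2.fitEllipse(c))
cv2.imwrite('pics/w5c.png',cv2.resize(cv2.cvtColor(g,4)[160:340,230:400],None,fx=3.3,fy=3.3,interpolation=2))
E
```

```text
-0.003 -0.021 [323.7 289. ]
0 -0.021 [323.7 284. ]
0.003 -0.021 [323.7 278.8]
(288, 259, 72, 58) ((322.7224426269531, 287.38250732421875), (56.83346939086914, 72.07283020019531), 94.89643859863281)
```

View pics/w5c.png

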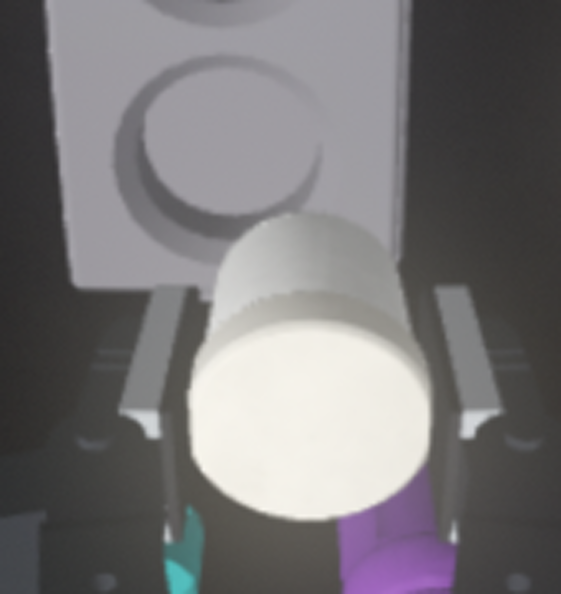

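{"api": "jog_arm", "payload": {"targets": [[[0.003, -0.009, -0.01, 0], [0.003, -0.009, -0.01, 0], [0, 0, -0.01, 0], [0, 0, -0.01, 0], [0, 0, 0, 0]]]}}

```text
clock: 7.25
tcp_pos: [0.5585, -0.1495, 0.0695]
tcp_rot: [0.492, 0.522, -0.497, -0.488]
force: [-0.7, -0.2, 0.4]
opening: 0.405
```

```bash
python3 - <<'E'
from h import *
st(); s=r.state(); print(R.from_quat(s['tcp_rot']).as_matrix().round(3));  f=wgrab('w6.png')
E
```

```text
t 7.25 tcp [ 0.5585 -0.1495  0.0695] jaw 92.2 F [-0.7 -0.2  0.4] open 0.405 j [-0.03  0.54  0.3   1.9  -0.28  0.72  2.05]
[[-0.039  0.028 -0.999]
 [ 0.999  0.022 -0.038]
 [ 0.021 -0.999 -0.029]]
```

View pics/w6.png

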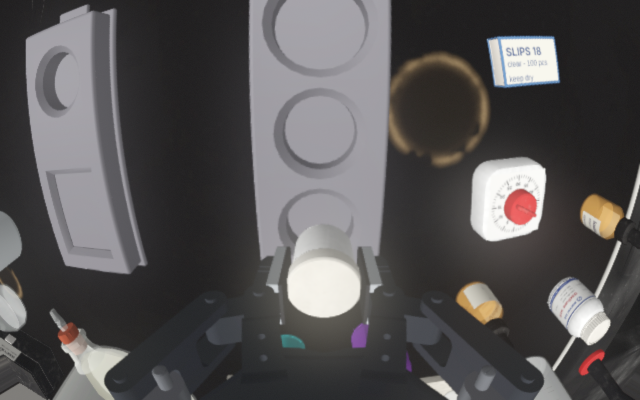

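{"api": "jog_arm", "payload": {"targets": [[[0.001, -0.002, -0.01, 0], [0, 0, -0.01, 0], [0, 0, -0.01, 0], [0, 0, -0.008, 0], [0, 0, 0, 0]]]}}

```text
clock: 7.92
tcp_pos: [0.5601, -0.1514, 0.0294]
tcp_rot: [0.492, 0.522, -0.497, -0.488]
force: [-0.5, 1.0, -0.9]
opening: 0.406
```

```bash
python3 - <<'E'
from h import *
st(); s=r.state(); print(R.from_quat(s['tcp_rot']).as_matrix().round(3));  f=wgrab('w7.png'); f=wgrab();g=f['color']
cv2.imwrite('pics/w7c.png',cv2.resize(cv2.cvtColor(g,4)[150:350,200:440],None,fx=3.3,fy=3,interpolation=2))
E
```

```text
t 7.92 tcp [ 0.5601 -0.1514  0.0294] jaw 92.3 F [-0.5  1.  -0.9] open 0.406 j [-0.    0.6   0.27  1.92 -0.3   0.64  2.08]
[[-0.039  0.029 -0.999]
 [ 0.999  0.022 -0.039]
 [ 0.021 -0.999 -0.03 ]]
```

View pics/w7c.png

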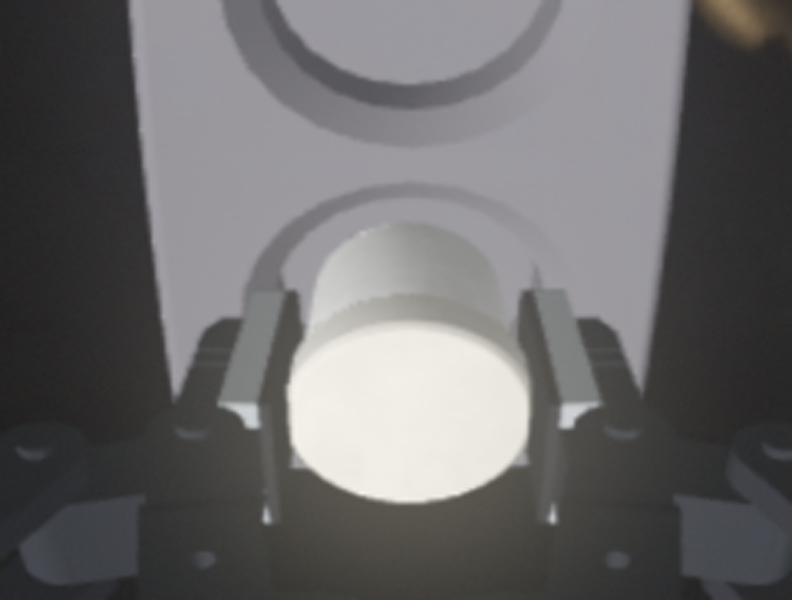

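{"api": "jog_arm", "payload": {"targets": [[[0, 0, -0.001, 0], [0, 0, 0, 0], [0, 0, 0, 0]]], "fingers": 0.3}}

```text
clock: 8.4
tcp_pos: [0.5613, -0.1517, 0.03]
tcp_rot: [0.493, 0.523, -0.496, -0.487]
force: [-0.8, -1.0, 0.2]
opening: 0.65
```

{"api": "jog_arm", "payload": {"targets": [[[0, 0, 0.01, 0], [0, 0, 0.02, 0], [0, 0, 0.03, 0], [0, 0, 0.035, 0], [0, 0, 0, 0]]], "fingers": 0.5}}

```text
clock: 9.02
tcp_pos: [0.5614, -0.152, 0.1307]
tcp_rot: [0.493, 0.523, -0.496, -0.487]
force: [-0.2, 0.5, 0.1]
opening: 0.752
```

```bash
python3 - <<'E'
from h import *
st(); s=r.state(); print(R.from_quat(s['tcp_rot']).as_matrix().round(3));  f=wgrab('w8.png')
for n,p in dict(dA=(.551,.1165,.084),dB=(.638,-.007,.084),dBb=(.638,-.007,.0)).items(): print(n,np.round(wproj(f,p),1))
E
```

```text
t 9.03 tcp [ 0.5614 -0.152   0.1307] jaw 92.2 F [-0.2  0.5  0.1] open 0.752 j [-0.05  0.46  0.34  1.84 -0.24  0.84  2.01]
[[-0.039  0.033 -0.999]
 [ 0.999  0.021 -0.038]
 [ 0.02  -0.999 -0.034]]
dA [602.4 214.3]
dB [482.6 303.2]
dBb [450.3 255.6]
```

View pics/w8.png

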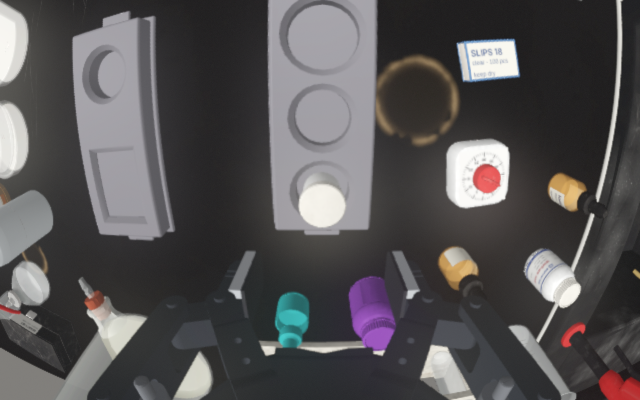

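{"api": "jog_arm", "payload": {"targets": [[[0.008, 0.016, 0, 0], [0.017, 0.032, 0.005, 0], [0.018, 0.034, 0, 0], [0.017, 0.032, 0, 0], [0.01, 0.02, 0, 0], [0.005, 0.009, 0, 0], [0, 0, 0, 0]]]}}

```text
clock: 9.95
tcp_pos: [0.635, 0.0017, 0.1286]
tcp_rot: [0.49, 0.521, -0.499, -0.49]
force: [-0.4, 0.3, -0.7]
opening: 0.752
```

```bash
python3 - <<'E'
from h import *
st(); s=r.state(); f=wgrab('w9.png')
for n,p in dict(dA=(.551,.1165,.084),dB=(.638,-.007,.084),dBb=(.638,-.007,.0)).items(): print(n,np.round(wproj(f,p),1))
E
```

```text
t 9.95 tcp [0.635  0.0017 0.1286] jaw 92.3 F [-0.4  0.3 -0.7] open 0.752 j [-0.29  0.55  0.32  1.7  -0.24  0.91  1.74]
dA [497.7 113.8]
dB [309.  229.9]
dBb [311.  189.7]
```

View pics/w9.png

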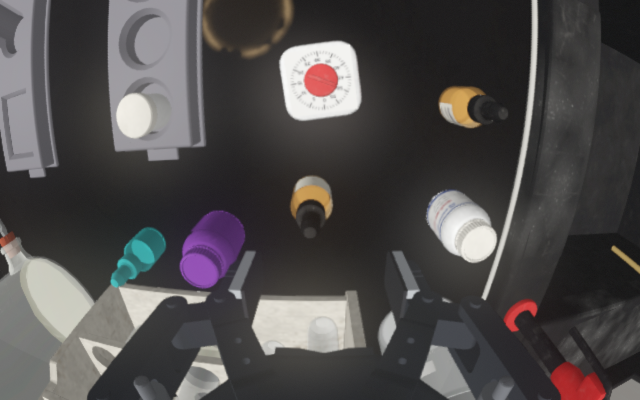

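{"api": "jog_arm", "payload": {"targets": [[[0.002, -0.008, -0.01, 0], [0.001, -0.001, -0.015, 0], [0, 0, -0.015, 0], [0, 0, -0.015, 0], [0, 0, -0.01, 0], [0, 0, 0, 0]]]}}

```text
clock: 10.75
tcp_pos: [0.6358, -0.0135, 0.058]
tcp_rot: [0.491, 0.518, -0.498, -0.492]
force: [-0.3, 0.4, -0.0]
opening: 0.751
```

```bash
python3 - <<'E'
from h import *
st(); s=r.state(); f=wgrab('w10.png')
for n,p in dict(dB=(.638,-.007,.084),dBb=(.638,-.007,.0)).items(): print(n,np.round(wproj(f,p),1))
E
```

```text
t 10.75 tcp [ 0.6358 -0.0135  0.058 ] jaw 91.9 F [-0.3  0.4 -0. ] open 0.751 j [-0.25  0.63  0.29  1.75 -0.28  0.78  1.79]
dB [338.5 294.9]
dBb [331.1 221.4]
```

View pics/w10.png

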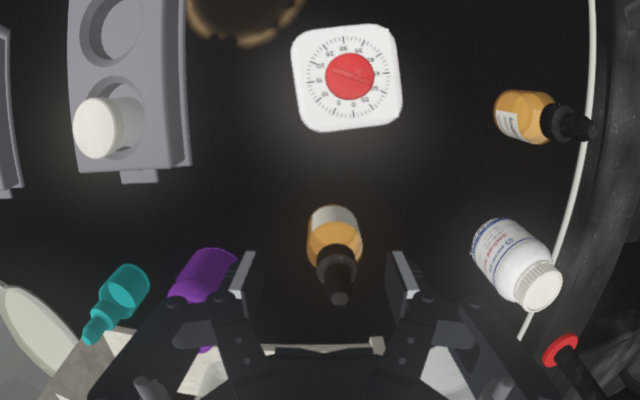

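{"api": "jog_arm", "payload": {"targets": [[[0.002, 0.006, 0, 0], [0, 0, -0.012, 0], [0, 0, -0.012, 0], [0, 0, -0.008, 0], [0, 0, 0, 0]]]}}

```text
clock: 11.42
tcp_pos: [0.6388, -0.0064, 0.0251]
tcp_rot: [0.492, 0.519, -0.498, -0.491]
force: [-0.0, -0.2, 0.1]
opening: 0.751
```

{"api": "jog_arm", "payload": {"targets": [[[0, 0, 0, 0], [0, 0, 0, 0], [0, 0, 0, 0], [0, 0, 0, 0]]], "fingers": -1}}

```text
clock: 11.92
tcp_pos: [0.6395, -0.0067, 0.026]
tcp_rot: [0.492, 0.519, -0.497, -0.491]
force: [0.6, -0.9, -0.6]
opening: 0.379
```

```bash
python3 - <<'E'
from h import *
st(); s=r.state(); f=wgrab('w11.png')
E
```

```text
t 11.93 tcp [ 0.6395 -0.0067  0.026 ] jaw 91.9 F [ 0.6 -0.9 -0.6] open 0.379 j [-0.24  0.68  0.28  1.76 -0.3   0.72  1.8 ]
```

View pics/w11.png

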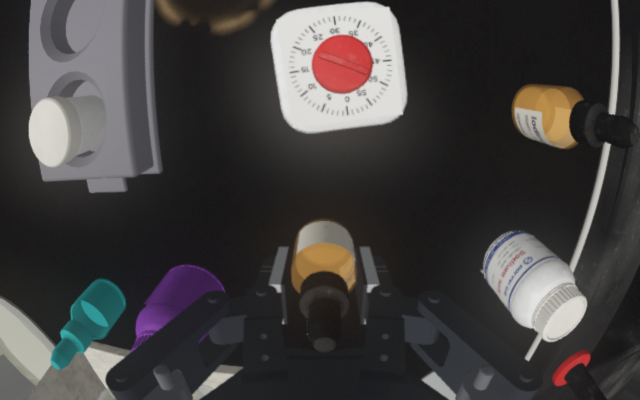

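{"api": "jog_arm", "payload": {"targets": [[[0, 0, 0.01, 0], [0, 0, 0.025, 0], [0, 0, 0.03, 0], [-0.01, -0.01, 0.02, 0], [-0.023, -0.024, 0, 0], [-0.03, -0.031, 0, 0], [-0.03, -0.031, 0, 0], [-0.025, -0.026, 0, 0], [-0.012, -0.012, 0, 0], [-0.005, -0.005, 0, 0], [0, 0, 0, 0]]]}}

```text
clock: 13.35
tcp_pos: [0.5034, -0.1476, 0.1204]
tcp_rot: [0.493, 0.522, -0.496, -0.488]
force: [0.5, -0.4, -0.3]
opening: 0.376
```

```bash
python3 - <<'E'
from h import *
st(); s=r.state(); f=wgrab('w12.png')
for n,p in dict(L=(.431,-.156,.026),M=(.499,-.154,.026),R=(.4525,-.3545,.026),Q=(.5605,-.3505,.026)).items(): print(n,np.round(wproj(f,p),1))
E
```

```text
t 13.35 tcp [ 0.5034 -0.1476  0.1204] jaw 92.1 F [ 0.5 -0.4 -0.3] open 0.376 j [-0.05  0.4   0.33  1.99 -0.23  0.76  2.03]
L [313.3 108.5]
M [313.5 193.6]
R [ 97.3 140.9]
Q [120.3 246.1]
```

View pics/w12.png

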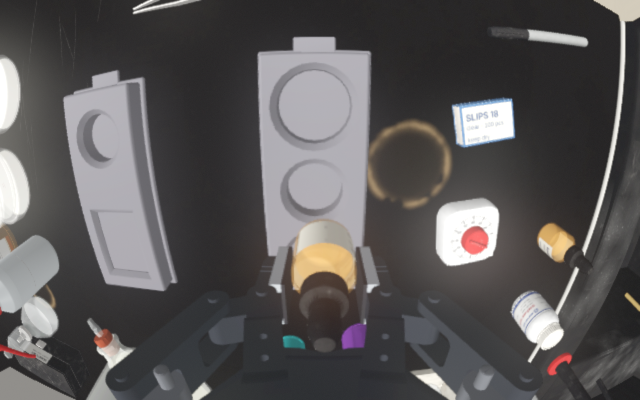

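{"api": "jog_arm", "payload": {"targets": [[[-0.004, -0.006, -0.01, 0], [0, 0, -0.015, 0], [0, 0, -0.015, 0], [0, 0, -0.01, 0], [0, 0, 0, 0]]]}}

```text
clock: 14.02
tcp_pos: [0.5003, -0.151, 0.0651]
tcp_rot: [0.491, 0.523, -0.497, -0.488]
force: [-1.0, -1.6, -0.2]
opening: 0.38
```

```bash
python3 - <<'E'
from h import *
st(); s=r.state(); f=wgrab('w13.png')
E
```

```text
t 14.03 tcp [ 0.5003 -0.151   0.0651] jaw 92.4 F [-1.  -1.6 -0.2] open 0.380 j [-0.01  0.48  0.3   2.04 -0.28  0.64  2.09]
```

View pics/w13.png

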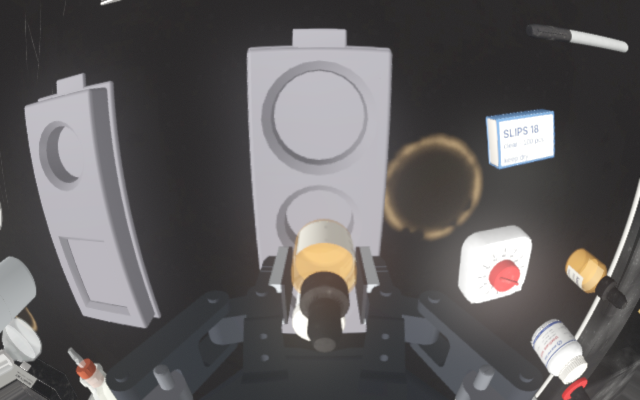

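{"api": "jog_arm", "payload": {"targets": [[[-0.001, -0.003, -0.008, 0], [0, 0, -0.01, 0], [0, 0, -0.008, 0], [0, 0, -0.004, 0], [0, 0, 0, 0]]]}}

```text
clock: 14.7
tcp_pos: [0.5001, -0.1547, 0.0341]
tcp_rot: [0.492, 0.523, -0.497, -0.487]
force: [-0.1, 1.2, -0.4]
opening: 0.379
```

```bash
python3 - <<'E'
from h import *
st(); f=wgrab();g=f['color']
cv2.imwrite('pics/w14c.png',cv2.resize(cv2.cvtColor(g,4)[150:350,200:440],None,fx=3.3,fy=3,interpolation=2))
E
```

```text
t 14.70 tcp [ 0.5001 -0.1547  0.0341] jaw 92.3 F [-0.1  1.2 -0.4] open 0.379 j [ 0.02  0.53  0.27  2.06 -0.3   0.57  2.12]
```

View pics/w14c.png

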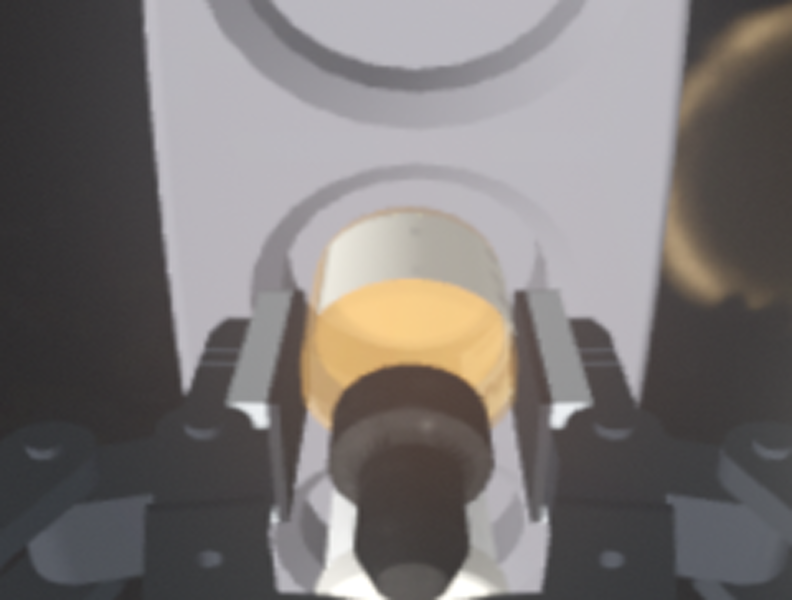

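{"api": "jog_arm", "payload": {"targets": [[[0, 0, -0.001, 0], [0, 0, 0, 0], [0, 0, 0, 0]]], "fingers": 0.3}}

```text
clock: 15.12
tcp_pos: [0.5008, -0.1547, 0.0339]
tcp_rot: [0.493, 0.524, -0.496, -0.487]
force: [0.9, -0.1, 0.0]
opening: 0.649
```

{"api": "jog_arm", "payload": {"targets": [[[0, 0, 0.01, 0], [0, 0, 0.02, 0], [0, 0, 0.03, 0], [0, 0, 0.035, 0], [0, 0, 0.01, 0], [0, 0, 0, 0]]], "fingers": 0.5}}

```text
clock: 15.88
tcp_pos: [0.5005, -0.1548, 0.1447]
tcp_rot: [0.493, 0.524, -0.496, -0.486]
force: [0.3, -0.1, -0.6]
opening: 0.751
```

```bash
python3 - <<'E'
from h import *
st(); f=wgrab('w15.png')
for n,p in dict(dA=(.551,.1165,.084),bo=(.654,.1255,.075)).items(): print(n,np.round(wproj(f,p),1))
E
```

```text
t 15.88 tcp [ 0.5005 -0.1548  0.1447] jaw 92.3 F [ 0.3 -0.1 -0.6] open 0.751 j [-0.05  0.36  0.35  1.97 -0.21  0.82  2.03]
dA [575.9 262. ]
bo [543.4 328. ]
```

View pics/w15.png

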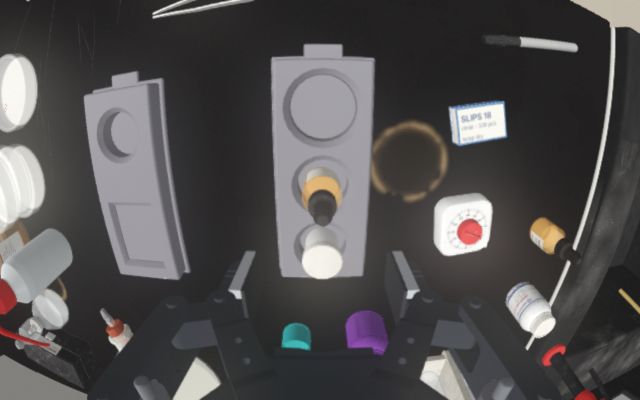

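{"api": "jog_arm", "payload": {"targets": [[[0.007, 0.012, 0, 0], [0.018, 0.032, 0, 0], [0.024, 0.044, 0, 0], [0.024, 0.044, 0, 0], [0.024, 0.044, 0, 0], [0.024, 0.044, 0, 0], [0.018, 0.032, 0, 0], [0.009, 0.016, 0, 0], [0.003, 0.006, 0, 0], [0, 0, 0, 0]]], "fingers": 0.9}}

```text
clock: 17.18
tcp_pos: [0.6499, 0.1349, 0.133]
tcp_rot: [0.489, 0.519, -0.5, -0.491]
force: [0.2, -0.6, 0.3]
opening: 0.949
```

```bash
python3 - <<'E'
from h import *
st(); f=wgrab('w16.png')
for n,p in dict(dA=(.551,.1165,.084),bo=(.654,.1255,.075),bb=(.654,.1255,0)).items(): print(n,np.round(wproj(f,p),1))
E
```

```text
t 17.18 tcp [0.6499 0.1349 0.133 ] jaw 92.3 F [ 0.2 -0.6  0.3] open 0.949 j [-0.48  0.58  0.31  1.62 -0.23  0.95  1.52]
dA [298.   71.6]
bo [308.6 223.3]
bb [310.6 189.9]
```

View pics/w16.png

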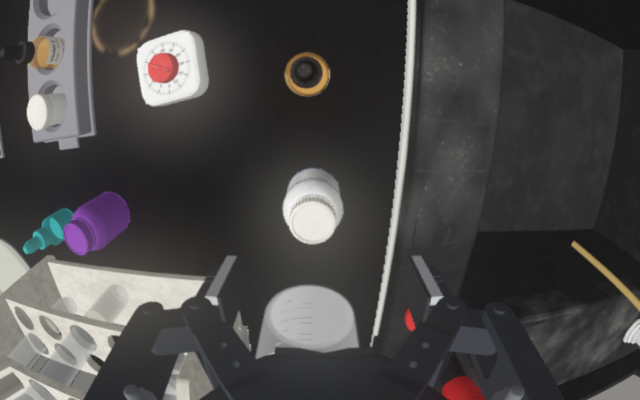

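{"api": "jog_arm", "payload": {"targets": [[[0.004, -0.006, -0.01, 0], [0.001, -0.001, -0.015, 0], [0, 0, -0.015, 0], [0, 0, -0.015, 0], [0, 0, -0.008, 0], [0, 0, 0, 0]]]}}

```text
clock: 17.98
tcp_pos: [0.6536, 0.1221, 0.0648]
tcp_rot: [0.49, 0.517, -0.5, -0.492]
force: [-0.4, -0.5, 0.0]
opening: 0.95
```

```bash
python3 - <<'E'
from h import *
st(); f=wgrab('w17.png')
for n,p in dict(bo=(.655,.1275,.075),bb=(.655,.1275,0)).items(): print(n,np.round(wproj(f,p),1))
E
```

```text
t 17.98 tcp [0.6536 0.1221 0.0648] jaw 91.9 F [-0.4 -0.5  0. ] open 0.950 j [-0.44  0.66  0.28  1.67 -0.26  0.83  1.56]
bo [334.6 274.6]
bb [329.4 216.8]
```

View pics/w17.png

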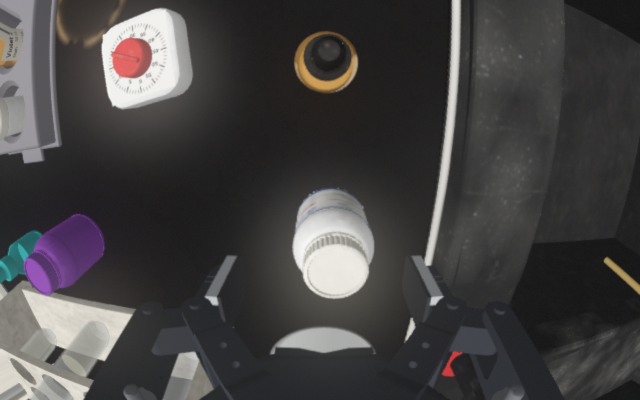

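{"api": "jog_arm", "payload": {"targets": [[[0, 0.006, 0, 0], [0, 0, -0.012, 0], [0, 0, -0.012, 0], [0, 0, -0.01, 0], [0, 0, -0.002, 0], [0, 0, 0, 0]]]}}

```text
clock: 18.77
tcp_pos: [0.6543, 0.1292, 0.0274]
tcp_rot: [0.491, 0.518, -0.499, -0.492]
force: [1.0, -0.7, 0.4]
opening: 0.949
```

{"api": "jog_arm", "payload": {"targets": [[[0, 0, 0, 0], [0, 0, 0, 0], [0, 0, 0, 0], [0, 0, 0, 0]]], "fingers": -1}}

```text
clock: 19.27
tcp_pos: [0.6552, 0.1291, 0.0285]
tcp_rot: [0.491, 0.518, -0.499, -0.492]
force: [0.6, 0.8, 0.0]
opening: 0.53
```

```bash
python3 - <<'E'
from h import *
st(); f=wgrab('w18.png')
E
```

```text
t 19.27 tcp [0.6552 0.1291 0.0285] jaw 92.0 F [0.6 0.8 0. ] open 0.530 j [-0.44  0.71  0.27  1.69 -0.27  0.76  1.57]
```

View pics/w18.png

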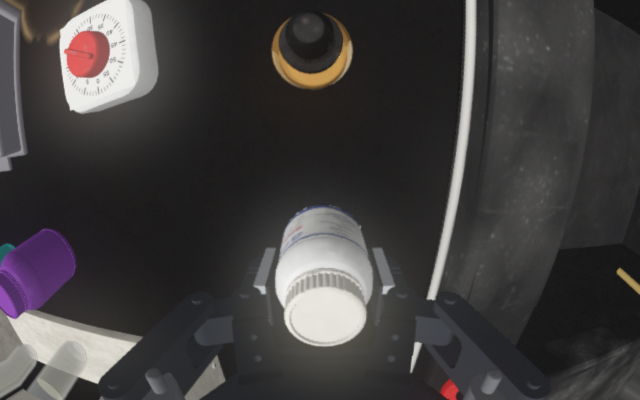

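{"api": "jog_arm", "payload": {"targets": [[[0, 0, 0.01, 0], [0, 0, 0.025, 0], [0, 0, 0.035, 0], [0, 0, 0.035, 0], [-0.012, -0.015, 0.012, 0], [-0.024, -0.03, 0, 0], [-0.032, -0.041, 0, 0], [-0.032, -0.041, 0, 0], [-0.032, -0.041, 0, 0], [-0.032, -0.041, 0, 0], [-0.03, -0.038, 0, 0], [-0.015, -0.02, 0, 0]]]}}

```text
clock: 20.82
tcp_pos: [0.4282, -0.1489, 0.1476]
tcp_rot: [0.49, 0.516, -0.5, -0.493]
force: [0.7, -0.8, -0.7]
opening: 0.527
```

{"api": "jog_arm", "payload": {"targets": [[[-0.004, -0.006, 0, 0], [0, 0, 0, 0], [0, 0, 0, 0]]]}}

```text
clock: 21.2
tcp_pos: [0.4217, -0.1555, 0.1471]
tcp_rot: [0.49, 0.515, -0.499, -0.495]
force: [0.5, 0.4, -1.3]
opening: 0.528
```

```bash
python3 - <<'E'
from h import *
st(); f=wgrab('w19.png')
for n,p in dict(L=(.431,-.156,.026)).items(): print(n,np.round(wproj(f,p),1))
E
```

```text
t 21.20 tcp [ 0.4217 -0.1555  0.1471] jaw 91.7 F [ 0.5  0.4 -1.3] open 0.528 j [-0.07  0.26  0.39  2.12 -0.17  0.79  2.03]
L [320.1 200.7]
```

View pics/w19.png

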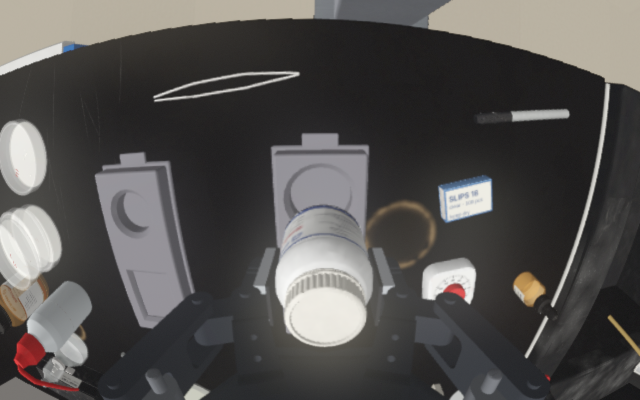

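{"api": "jog_arm", "payload": {"targets": [[[0.008, 0, -0.01, 0], [0, 0, -0.015, 0], [0, 0, -0.015, 0], [0, 0, -0.015, 0], [0, 0, -0.01, 0], [0, 0, 0, 0]]]}}

```text
clock: 22.0
tcp_pos: [0.4349, -0.1517, 0.0769]
tcp_rot: [0.488, 0.517, -0.502, -0.492]
force: [-1.1, -0.8, -0.6]
opening: 0.527
```

```bash
python3 - <<'E'
from h import *
st(); f=wgrab('w20.png')
for n,p in dict(L=(.431,-.156,.026)).items(): print(n,np.round(wproj(f,p),1), np.round(wproj(f,np.array(p)-[.034,0,0]),1))
E
```

```text
t 22.00 tcp [ 0.4349 -0.1517  0.0769] jaw 92.2 F [-1.1 -0.8 -0.6] open 0.527 j [-0.03  0.39  0.34  2.16 -0.26  0.62  2.11]
L [316.  217.7] [317.6 169. ]
```

View pics/w20.png

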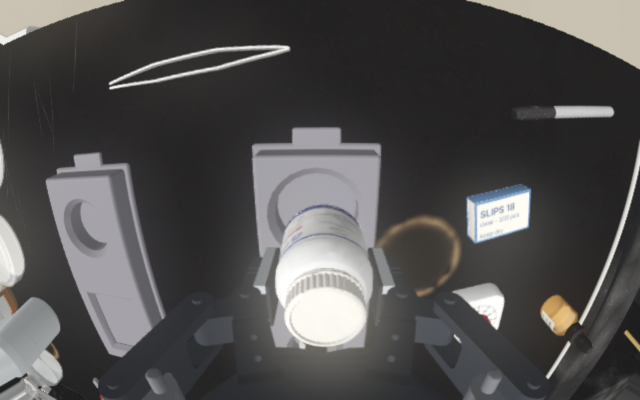

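{"api": "jog_arm", "payload": {"targets": [[[-0.004, -0.004, -0.008, 0], [0, 0, -0.01, 0], [0, 0, -0.01, 0], [0, 0, -0.008, 0], [0, 0, 0, 0]]]}}

```text
clock: 22.68
tcp_pos: [0.4315, -0.1563, 0.0395]
tcp_rot: [0.489, 0.518, -0.501, -0.492]
force: [-0.6, -0.2, 0.5]
opening: 0.528
```

```bash
python3 - <<'E'
from h import *
st(); f=wgrab();g=f['color']
cv2.imwrite('pics/w21c.png',cv2.resize(cv2.cvtColor(g,4)[150:350,200:440],None,fx=3.3,fy=3,interpolation=2))
E
```

```text
t 22.68 tcp [ 0.4315 -0.1563  0.0395] jaw 92.2 F [-0.6 -0.2  0.5] open 0.528 j [ 0.02  0.46  0.29  2.19 -0.31  0.52  2.16]
```

View pics/w21c.png

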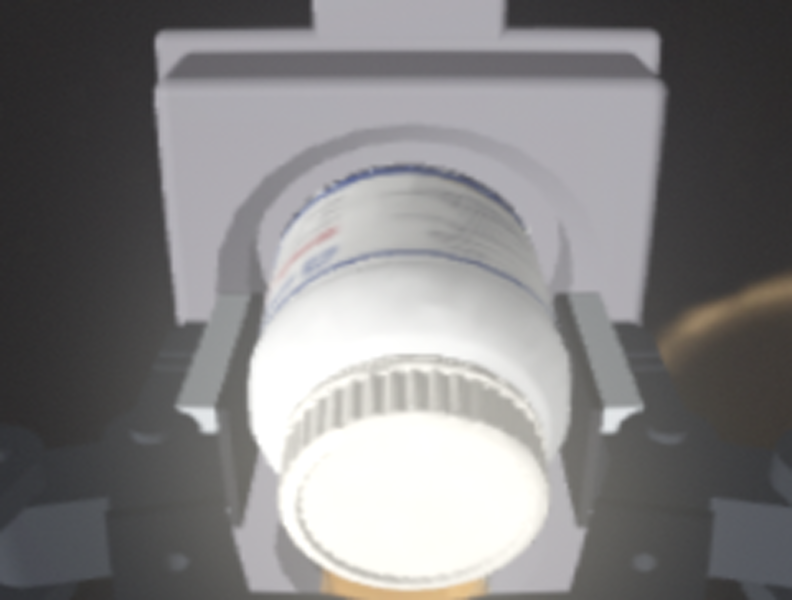

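{"api": "jog_arm", "payload": {"targets": [[[0, 0, -0.003, 0], [0, 0, 0, 0]]]}}

```text
clock: 22.98
tcp_pos: [0.432, -0.1564, 0.0369]
tcp_rot: [0.489, 0.518, -0.501, -0.491]
force: [0.3, 0.1, -0.5]
opening: 0.528
```

{"api": "jog_arm", "payload": {"targets": [[[0, 0, 0, 0], [0, 0, 0, 0], [0, 0, 0, 0]]], "fingers": 0.5}}

```text
clock: 23.35
tcp_pos: [0.4325, -0.1565, 0.0374]
tcp_rot: [0.489, 0.518, -0.501, -0.491]
force: [0.5, -0.1, -0.9]
opening: 0.749
```

{"api": "jog_arm", "payload": {"targets": [[[0, 0, 0.01, 0], [0, 0, 0.02, 0], [0, 0, 0.03, 0], [0, 0, 0.035, 0], [0, 0, 0.01, 0], [0, 0, 0, 0]]]}}

```text
clock: 24.1
tcp_pos: [0.4319, -0.1565, 0.1478]
tcp_rot: [0.49, 0.518, -0.5, -0.491]
force: [0.2, -0.4, -0.7]
opening: 0.75
```

```bash
python3 - <<'E'
from h import *
st(); f=wgrab('w22.png'); g=grab('side','s22.png')
for n,p in dict(dA=(.551,.1165,.084)).items(): print(n,np.round(wproj(f,p),1))
E
```

```text
t 24.10 tcp [ 0.4319 -0.1565  0.1478] jaw 92.2 F [ 0.2 -0.4 -0.7] open 0.750 j [-0.07  0.27  0.4   2.1  -0.18  0.79  2.04]
dA [554.1 312.2]
```

View pics/w22.png

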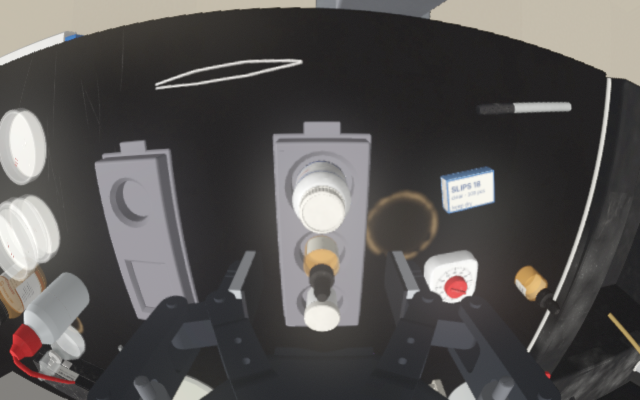

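View pics/s22.png

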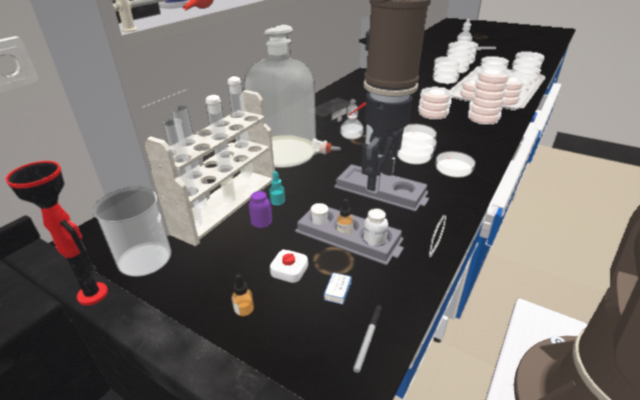

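{"api": "jog_arm", "payload": {"targets": [[[0.004, 0.01, 0, 0], [0.012, 0.028, 0, 0], [0.019, 0.044, 0, 0], [0.019, 0.044, 0, 0], [0.019, 0.044, 0, 0], [0.019, 0.044, 0, 0], [0.015, 0.034, 0, 0], [0.008, 0.018, 0, 0], [0.003, 0.006, 0, 0], [0, 0, 0, 0], [0, 0, 0, 0]]]}}

```text
clock: 25.58
tcp_pos: [0.5464, 0.1265, 0.1381]
tcp_rot: [0.487, 0.512, -0.504, -0.496]
force: [0.5, -0.5, 0.4]
opening: 0.752
```

```bash
python3 - <<'E'
from h import *
st(); f=wgrab('w23.png')
for n,p in dict(dA=(.551,.119,.084),dAb=(.551,.119,0)).items(): print(n,np.round(wproj(f,p),1))
E
```

```text
t 25.57 tcp [0.5464 0.1265 0.1381] jaw 91.9 F [ 0.5 -0.5  0.4] open 0.752 j [-0.53  0.43  0.3   1.86 -0.19  0.87  1.47]
dA [311.5 227.8]
dAb [313.3 191.3]
```

View pics/w23.png

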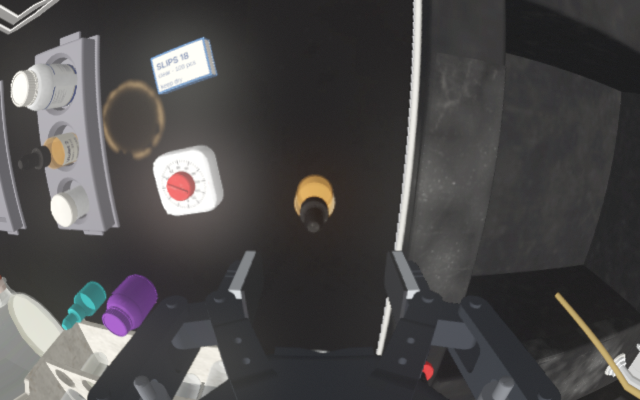

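{"api": "jog_arm", "payload": {"targets": [[[0.003, -0.005, -0.01, 0], [0, -0.001, -0.015, 0], [0, 0, -0.015, 0], [0, 0, -0.015, 0], [0, 0, -0.01, 0], [0, 0, 0, 0]]]}}

```text
clock: 26.38
tcp_pos: [0.5484, 0.1176, 0.0675]
tcp_rot: [0.488, 0.511, -0.504, -0.497]
force: [-0.2, 0.4, 0.7]
opening: 0.748
```

```bash
python3 - <<'E'
from h import *
st(); f=wgrab('w24.png')
for n,p in dict(dA=(.55,.1205,.084),dAb=(.55,.1205,0)).items(): print(n,np.round(wproj(f,p),1))
E
```

```text
t 26.38 tcp [0.5484 0.1176 0.0675] jaw 91.7 F [-0.2  0.4  0.7] open 0.748 j [-0.49  0.53  0.27  1.92 -0.23  0.72  1.52]
dA [330.1 281.5]
dAb [326.1 217. ]
```

View pics/w24.png

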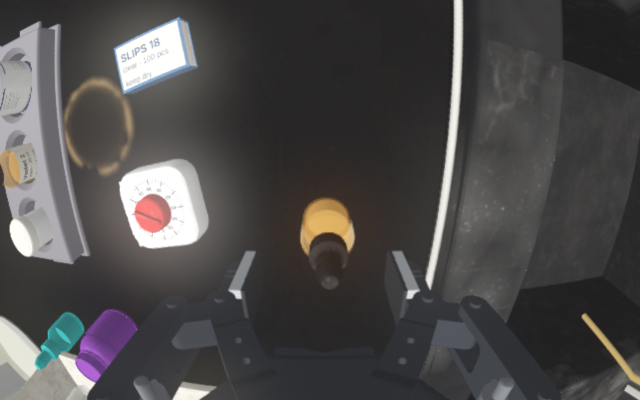

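{"api": "jog_arm", "payload": {"targets": [[[0.001, 0.003, -0.005, 0], [0, 0, -0.012, 0], [0, 0, -0.012, 0], [0, 0, -0.01, 0], [0, 0, -0.003, 0], [0, 0, 0, 0]]]}}

```text
clock: 27.18
tcp_pos: [0.5503, 0.1212, 0.0236]
tcp_rot: [0.488, 0.512, -0.504, -0.497]
force: [-0.4, -0.0, 0.5]
opening: 0.754
```

{"api": "jog_arm", "payload": {"targets": [[[0, 0, 0, 0], [0, 0, 0, 0], [0, 0, 0, 0], [0, 0, 0, 0]]], "fingers": -1}}

```text
clock: 27.68
tcp_pos: [0.5512, 0.1212, 0.0248]
tcp_rot: [0.488, 0.512, -0.503, -0.496]
force: [0.1, 0.4, -1.0]
opening: 0.382
```

```bash
python3 - <<'E'
from h import *
st(); f=wgrab('w25.png')
E
```

```text
t 27.68 tcp [0.5512 0.1212 0.0248] jaw 91.8 F [ 0.1  0.4 -1. ] open 0.382 j [-0.47  0.6   0.24  1.94 -0.26  0.63  1.54]
```

View pics/w25.png

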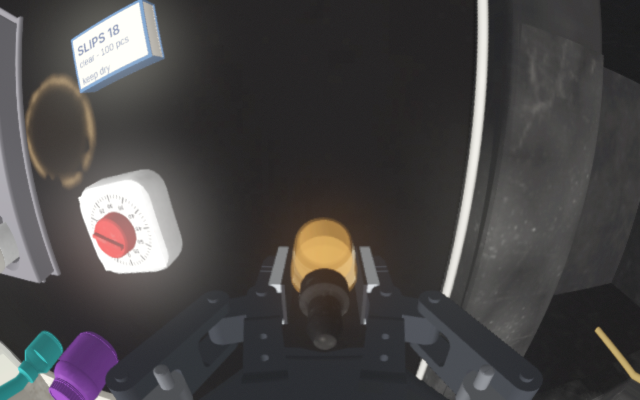

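{"api": "jog_arm", "payload": {"targets": [[[0, 0, 0.01, 0], [0, 0, 0.025, 0], [0, 0, 0.035, 0], [0, 0, 0.035, 0], [0, 0, 0.025, 0], [-0.003, -0.015, 0.01, 0], [-0.006, -0.03, 0, 0], [-0.009, -0.045, 0, 0], [-0.009, -0.045, 0, 0], [-0.009, -0.045, 0, 0]]]}}

```text
clock: 28.98
tcp_pos: [0.5109, -0.0644, 0.1711]
tcp_rot: [0.487, 0.513, -0.504, -0.495]
force: [-0.1, -0.9, -0.4]
opening: 0.386
```

{"api": "jog_arm", "payload": {"targets": [[[-0.009, -0.045, 0.002, 0], [-0.009, -0.045, 0.002, 0], [-0.009, -0.045, 0.002, 0], [-0.009, -0.045, 0, 0], [-0.009, -0.045, 0, 0], [-0.007, -0.035, 0, 0], [-0.004, -0.018, 0, 0], [-0.001, -0.006, 0, 0], [0, 0, 0, 0], [0, 0, 0, 0]]]}}

```text
clock: 30.22
tcp_pos: [0.4377, -0.366, 0.1741]
tcp_rot: [0.488, 0.508, -0.503, -0.501]
force: [0.5, 0.9, -1.6]
opening: 0.384
```

```bash
python3 - <<'E'
from h import *
st(); f=wgrab('w26.png')
for n,p in dict(R=(.4525,-.3545,.026),Q=(.5605,-.3505,.026)).items(): print(n,np.round(wproj(f,p),1))
E
```

```text
t 30.23 tcp [ 0.4377 -0.366   0.1741] jaw 91.2 F [ 0.5  0.9 -1.6] open 0.384 j [ 0.28  0.43  0.45  1.79 -0.23  0.99  2.42]
R [332.3 199.6]
Q [332.7 289.2]
```

View pics/w26.png

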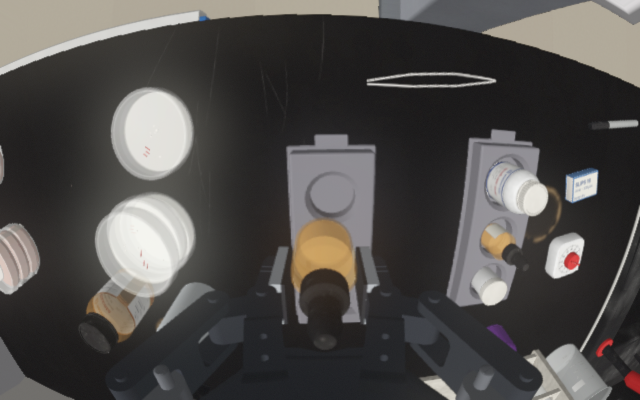

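{"api": "jog_arm", "payload": {"targets": [[[0.007, 0.006, -0.01, 0], [0.006, 0.005, -0.015, 0], [0, 0, -0.02, 0], [0, 0, -0.02, 0], [0, 0, -0.015, 0], [0, 0, -0.01, 0], [0, 0, 0, 0]]]}}

```text
clock: 31.15
tcp_pos: [0.4545, -0.3481, 0.0766]
tcp_rot: [0.485, 0.51, -0.505, -0.5]
force: [0.2, 0.5, 0.4]
opening: 0.381
```

```bash
python3 - <<'E'
from h import *
st(); f=wgrab('w27.png')
for n,p in dict(R=(.4525,-.3545,.026),Rt=(.4525-.028,-.3555,.026)).items(): print(n,np.round(wproj(f,p),1))
E
```

```text
t 31.15 tcp [ 0.4545 -0.3481  0.0766] jaw 91.7 F [0.2 0.5 0.4] open 0.381 j [ 0.29  0.55  0.39  1.87 -0.3   0.79  2.45]
R [312.9 221.8]
Rt [312.1 182.2]
```

View pics/w27.png

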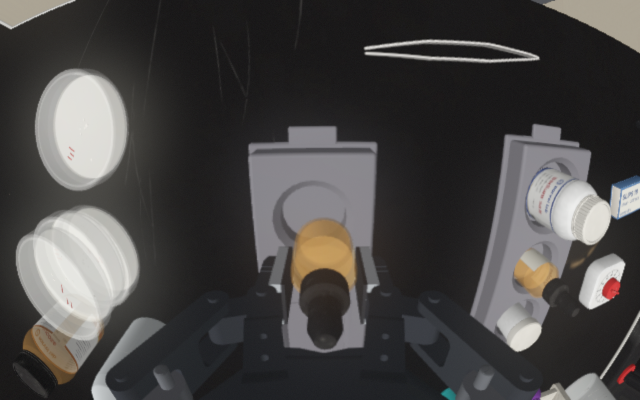

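{"api": "jog_arm", "payload": {"targets": [[[-0.002, -0.008, -0.006, 0], [0, 0, -0.01, 0], [0, 0, -0.01, 0], [0, 0, -0.01, 0], [0, 0, -0.004, 0], [0, 0, 0, 0]]]}}

```text
clock: 31.95
tcp_pos: [0.453, -0.3578, 0.0353]
tcp_rot: [0.486, 0.51, -0.504, -0.499]
force: [0.1, -0.2, -0.0]
opening: 0.38
```

```bash
python3 - <<'E'
from h import *
st(); f=wgrab();g=f['color']
cv2.imwrite('pics/w28c.png',cv2.resize(cv2.cvtColor(g,4)[150:350,200:440],None,fx=3.3,fy=3,interpolation=2))
E
```

```text
t 31.95 tcp [ 0.453  -0.3578  0.0353] jaw 91.7 F [ 0.1 -0.2 -0. ] open 0.380 j [ 0.33  0.62  0.36  1.89 -0.34  0.71  2.49]
```

View pics/w28c.png

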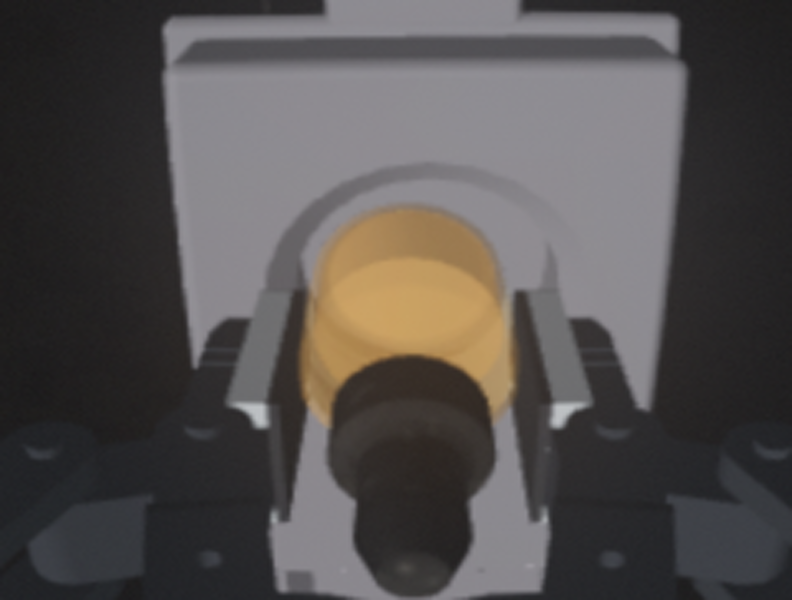

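Inside the pocket; shift 1.5 mm to +y, lower 2 mm and release.

{"api": "jog_arm", "payload": {"targets": [[[0, 0.0015, -0.002, 0], [0, 0, 0, 0]]]}}

```text
clock: 32.25
tcp_pos: [0.4535, -0.3563, 0.0338]
tcp_rot: [0.486, 0.51, -0.504, -0.499]
force: [0.2, 0.3, -0.9]
opening: 0.382
```

{"api": "jog_arm", "payload": {"targets": [[[0, 0, 0, 0], [0, 0, 0, 0], [0, 0, 0, 0]]], "fingers": 0.3}}

```text
clock: 32.62
tcp_pos: [0.4539, -0.3565, 0.0344]
tcp_rot: [0.487, 0.51, -0.504, -0.499]
force: [-0.8, 0.8, 0.6]
opening: 0.653
```

{"api": "jog_arm", "payload": {"targets": [[[0, 0, 0.01, 0], [0, 0, 0.02, 0], [0, 0, 0.03, 0], [0, 0, 0.035, 0], [0, 0, 0.02, 0], [0, 0, 0, 0]]]}}

```text
clock: 33.38
tcp_pos: [0.4534, -0.3569, 0.156]
tcp_rot: [0.487, 0.51, -0.504, -0.498]
force: [0.1, 0.2, -1.3]
opening: 0.649
```

```bash
python3 - <<'E'
from h import *
st(); f=wgrab('w29.png')
s=r.state(); print(R.from_quat(s['tcp_rot']).as_matrix().round(3))
E
```

```text
t 33.38 tcp [ 0.4534 -0.3569  0.156 ] jaw 91.6 F [ 0.1  0.2 -1.3] open 0.649 j [ 0.27  0.46  0.44  1.8  -0.25  0.95  2.42]
[[-0.028 -0.006 -1.   ]
 [ 0.999  0.018 -0.028]
 [ 0.018 -1.     0.005]]
```

View pics/w29.png

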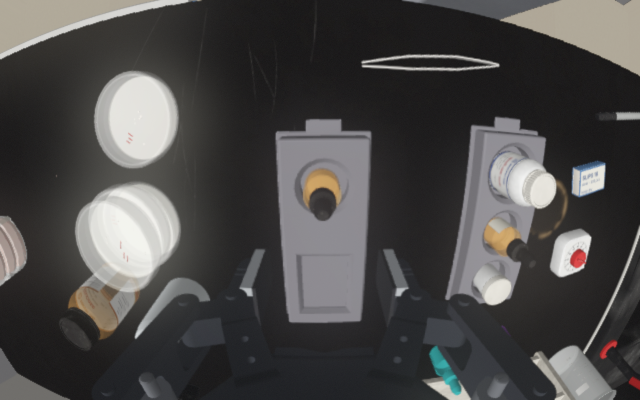

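{"api": "jog_arm", "payload": {"targets": [[[-0.001, 0.012, 0, -3], [-0.001, 0.028, 0, -7], [-0.003, 0.044, 0, -9], [-0.003, 0.044, 0, -9], [-0.003, 0.044, 0, -9], [-0.003, 0.044, 0, -9], [-0.003, 0.044, 0, -9], [-0.003, 0.04, 0, -9], [-0.001, 0.03, 0, -7], [0, 0.015, 0, -3], [0, 0, 0, 0], [0, 0, 0, 0]]], "fingers": 0.4}}

```text
clock: 34.92
tcp_pos: [0.4226, -0.0008, 0.1458]
tcp_rot: [-0.696, -0.095, 0.092, 0.706]
force: [0.4, -0.7, 0.5]
opening: 0.7
```

```bash
python3 - <<'E'
from h import *
st(); f=wgrab('w30.png')
for c in [(-.018,-.028),(.018,-.028),(.018,.028),(-.018,.028)]:
    a=np.radians(15.2); print(np.round(wproj(f,(.4315+c[0]*np.cos(a)-c[1]*np.sin(a),-.003+c[0]*np.sin(a)+c[1]*np.cos(a),.016)),1))
E
```

```text
t 34.92 tcp [ 0.4226 -0.0008  0.1458] jaw 15.2 F [ 0.4 -0.7  0.5] open 0.700 j [-0.72  0.24  0.74  2.19 -0.26  0.78  0.45]
[313.8 222.6]
[351.2 222.4]
[352.9 165.3]
[313.2 165.3]
```

View pics/w30.png

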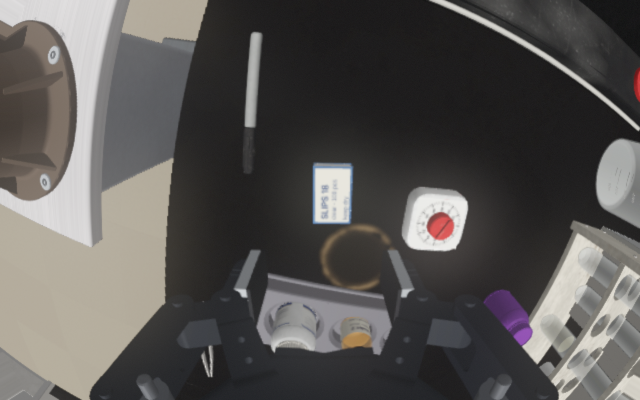

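{"api": "jog_arm", "payload": {"targets": [[[0.006, -0.002, -0.01, 0], [0.003, 0, -0.02, 0], [0, 0, -0.02, 0], [0, 0, -0.02, 0], [0, 0, -0.015, 0], [0, 0, -0.005, 0], [0, 0, 0, 0]]]}}

```text
clock: 35.85
tcp_pos: [0.4328, -0.0103, 0.0534]
tcp_rot: [-0.697, -0.094, 0.089, 0.706]
force: [0.1, 0.5, 0.2]
opening: 0.697
```

```bash
python3 - <<'E'
from h import *
st(); f=wgrab('w31.png')
s=r.state(); print(R.from_quat(s['tcp_rot']).as_matrix().round(3))
E
```

```text
t 35.85 tcp [ 0.4328 -0.0103  0.0534] jaw 14.8 F [0.1 0.5 0.2] open 0.697 j [-0.54  0.44  0.59  2.26 -0.48  0.56  0.68]
[[ 0.967  0.006 -0.256]
 [ 0.256  0.014  0.967]
 [ 0.009 -1.     0.012]]
```

View pics/w31.png

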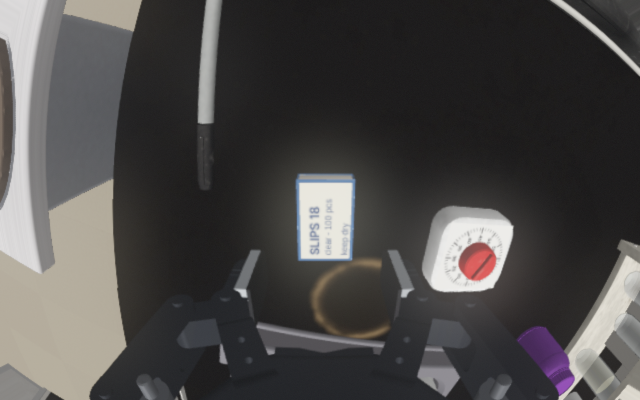

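```bash
python3 - <<'E'
from h import *
f=wgrab()
W=np.array([wonz(f,*c,.016) for c in [(297.5,181),(354,181),(353.5,261),(298.5,261)]]); print(W.round(4),W.mean(0).round(4),[np.linalg.norm(W[i]-W[(i+1)%4]).round(4) for i in range(4)])
d=W[1]-W[0]+W[2]-W[3]; print(np.degrees(np.arctan2(d[1],d[0])))
E
```

```text
[[ 0.4079  0.0179  0.016 ]
 [ 0.4413  0.0266  0.016 ]
 [ 0.4572 -0.027   0.016 ]
 [ 0.4211 -0.0363  0.016 ]] [ 0.4319 -0.0047  0.016 ] [np.float64(0.0345), np.float64(0.0559), np.float64(0.0372), np.float64(0.0557)]
14.559888944789884
```

{"api": "jog_arm", "payload": {"targets": [[[-0.001, 0.006, -0.005, 0], [0, 0, -0.012, 0], [0, 0, -0.012, 0], [0, 0, -0.009, 0], [0, 0, -0.003, 0], [0, 0, 0, 0]]]}}

```text
clock: 36.7
tcp_pos: [0.4324, -0.0031, 0.0103]
tcp_rot: [-0.696, -0.095, 0.089, 0.706]
force: [0.7, -0.5, 0.1]
opening: 0.701
```

```bash
python3 - <<'E'
from h import *
st(); f=wgrab('w32.png')
E
```

```text
t 36.70 tcp [ 0.4324 -0.0031  0.0103] jaw 14.9 F [ 0.7 -0.5  0.1] open 0.701 j [-0.47  0.52  0.48  2.28 -0.59  0.45  0.76]
```

View pics/w32.png

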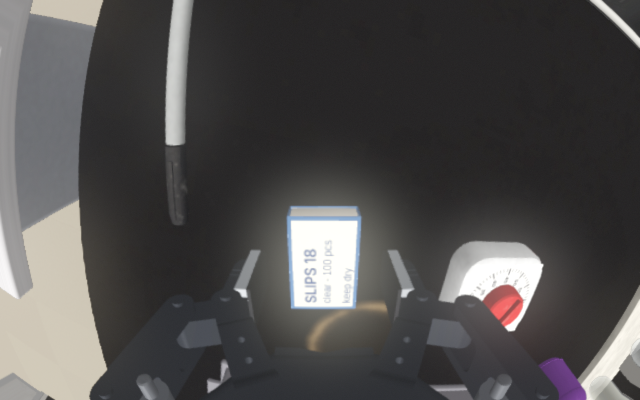

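{"api": "jog_arm", "payload": {"targets": [[[0, -0.001, -0.003, 0], [0, 0, 0, 0]]]}}

```text
clock: 37.0
tcp_pos: [0.4328, -0.0042, 0.0077]
tcp_rot: [-0.696, -0.095, 0.088, 0.706]
force: [-0.5, -0.4, -0.2]
opening: 0.702
```

{"api": "jog_arm", "payload": {"targets": [[[0, 0, 0, 0], [0, 0, 0, 0], [0, 0, 0, 0], [0, 0, 0, 0]]], "fingers": -1}}

```text
clock: 37.5
tcp_pos: [0.4331, -0.0041, 0.0084]
tcp_rot: [-0.696, -0.096, 0.088, 0.706]
force: [0.9, -0.3, 0.3]
opening: 0.413
```

```bash
python3 - <<'E'
from h import *
st(); f=wgrab();g=f['color']
cv2.imwrite('pics/w33c.png',cv2.resize(cv2.cvtColor(g,4)[150:350,200:440],None,fx=3.3,fy=3,interpolation=2))
E
```

```text
t 37.50 tcp [ 0.4331 -0.0041  0.0084] jaw 14.9 F [ 0.9 -0.3  0.3] open 0.413 j [-0.46  0.52  0.48  2.28 -0.59  0.45  0.76]
```

View pics/w33c.png

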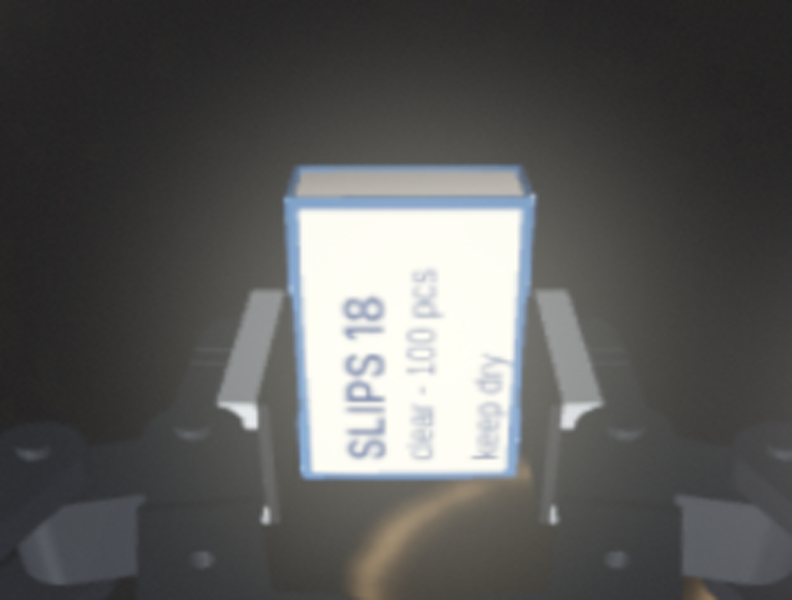

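{"api": "jog_arm", "payload": {"targets": [[[0, 0, 0, 0], [0, 0, 0.008, 0], [0, 0, 0.015, 0], [0, 0, 0.01, 0], [0, 0, 0, 0]]]}}

```text
clock: 38.17
tcp_pos: [0.433, -0.0041, 0.0433]
tcp_rot: [-0.696, -0.096, 0.088, 0.706]
force: [0.3, 0.2, -0.6]
opening: 0.41
```

```bash
python3 - <<'E'
from h import *
st(); f=wgrab('w34.png')
E
```

```text
t 38.17 tcp [ 0.433  -0.0041  0.0433] jaw 14.9 F [ 0.3  0.2 -0.6] open 0.410 j [-0.53  0.45  0.57  2.27 -0.51  0.53  0.7 ]
```

View pics/w34.png

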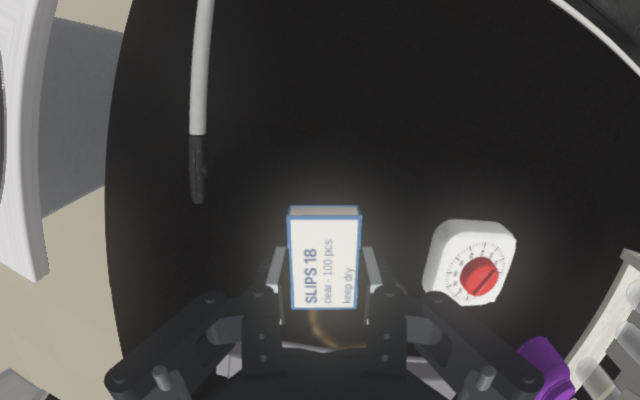

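{"api": "jog_arm", "payload": {"targets": [[[0, 0, 0.015, 0], [0, 0, 0.03, 0], [0, 0, 0.035, 3], [0.005, -0.014, 0.025, 7], [0.012, -0.032, 0, 9], [0.015, -0.04, 0, 9], [0.015, -0.04, 0, 9], [0.015, -0.04, 0, 9], [0.015, -0.04, 0, 9], [0.015, -0.04, 0, 9], [0.015, -0.04, 0, 7], [0.01, -0.03, 0, 4]]]}}

```text
clock: 39.72
tcp_pos: [0.5488, -0.3293, 0.1575]
tcp_rot: [-0.484, -0.509, 0.513, 0.493]
force: [0.2, 1.0, -0.1]
opening: 0.408
```

{"api": "jog_arm", "payload": {"targets": [[[0.004, -0.012, 0, 2], [0, 0, 0, 0], [0, 0, 0, 0]]]}}

```text
clock: 40.1
tcp_pos: [0.5512, -0.3448, 0.1585]
tcp_rot: [-0.476, -0.515, 0.522, 0.485]
force: [1.6, -0.1, 0.2]
opening: 0.413
```

```bash
python3 - <<'E'
from h import *
st(); f=wgrab('w35.png')
s=r.state(); print(R.from_quat(s['tcp_rot']).as_matrix().round(3))
E
```

```text
t 40.10 tcp [ 0.5512 -0.3448  0.1585] jaw 94.4 F [ 1.6 -0.1  0.2] open 0.413 j [ 0.21  0.57  0.42  1.6  -0.25  1.04  2.34]
[[-0.076 -0.016 -0.997]
 [ 0.997  0.002 -0.076]
 [ 0.003 -1.     0.016]]
```

View pics/w35.png

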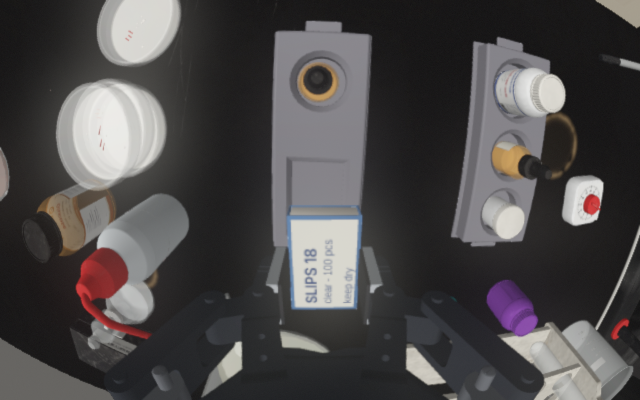

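```bash
python3 - <<'E'
from h import *
f=wgrab()
g=f['color']
cv2.imwrite('pics/w35c.png',cv2.resize(cv2.cvtColor(g,4)[20:320,260:380],None,fx=4,fy=2,interpolation=2)[:,:])
cv2.imwrite('pics/w35d.png',cv2.resize(cv2.cvtColor(g,4)[140:260,260:380],None,fx=5,fy=5,interpolation=2)[:,:])
for p in [(.5605,-.3505,.026),(.5215,-.352,.026)]: print(np.round(wproj(f,p),1))
E
```

```text
[316.3 199.7]
[317.6 159. ]
```

View pics/w35d.png

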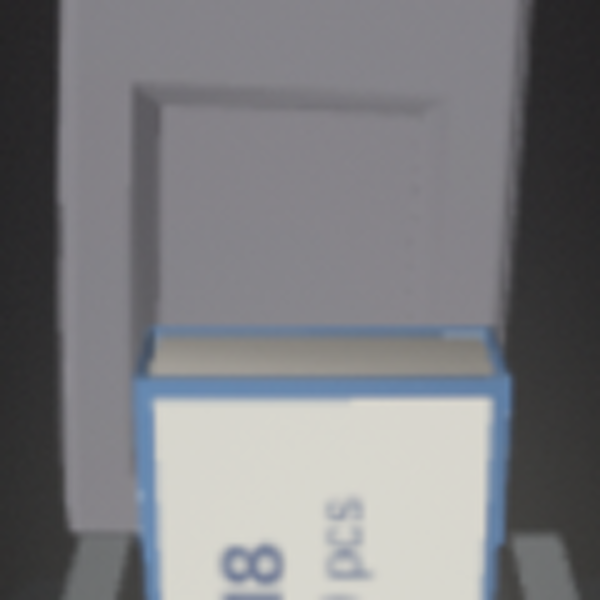

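{"api": "jog_arm", "payload": {"targets": [[[0.004, -0.003, -0.01, -2.3], [0.004, -0.003, -0.02, 0], [0, 0, -0.02, 0], [0, 0, -0.02, 0], [0, 0, -0.01, 0], [0, 0, -0.005, 0], [0, 0, 0, 0]]]}}

```text
clock: 41.08
tcp_pos: [0.5598, -0.348, 0.0652]
tcp_rot: [-0.485, -0.505, 0.512, 0.497]
force: [-0.1, 0.2, 0.5]
opening: 0.407
```

```bash
python3 - <<'E'
from h import *
st(); f=wgrab('w36.png')
g=f['color']
cv2.imwrite('pics/w36d.png',cv2.resize(cv2.cvtColor(g,4)[140:340,220:420],None,fx=3,fy=3,interpolation=2)[:,:])
for p in [(.5215,-.352,.026)]: print(np.round(wproj(f,p),1))
E
```

```text
t 41.08 tcp [ 0.5598 -0.348   0.0652] jaw 92.0 F [-0.1  0.2  0.5] open 0.407 j [ 0.23  0.68  0.38  1.65 -0.3   0.88  2.34]
[318.9 174.6]
```

View pics/w36d.png

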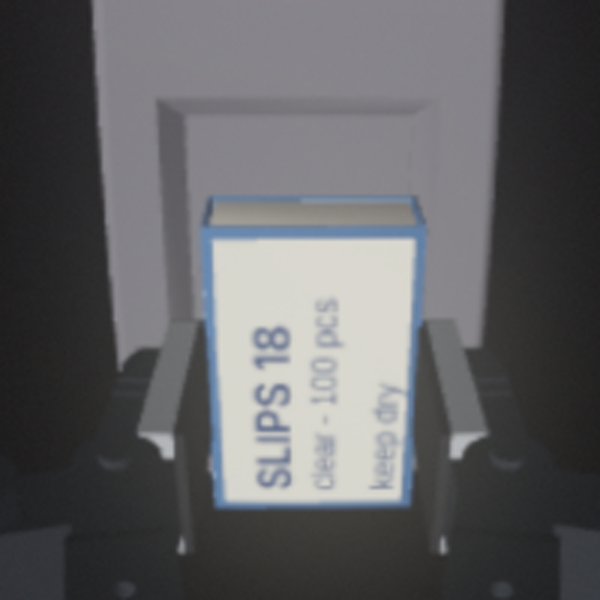

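{"api": "jog_arm", "payload": {"targets": [[[-0.001, -0.003, -0.006, 0], [0, 0, -0.01, 0], [0, 0, -0.008, 0], [0, 0, -0.006, 0], [0, 0, 0, 0]]]}}

```text
clock: 41.75
tcp_pos: [0.5594, -0.3518, 0.0346]
tcp_rot: [-0.486, -0.506, 0.512, 0.496]
force: [0.5, 0.4, -0.3]
opening: 0.411
```

```bash
python3 - <<'E'
from h import *
st(); f=wgrab('w37.png')
g=f['color']
cv2.imwrite('pics/w37d.png',cv2.resize(cv2.cvtColor(g,4)[140:340,220:420],None,fx=3,fy=3,interpolation=2)[:,:])
E
```

```text
t 41.75 tcp [ 0.5594 -0.3518  0.0346] jaw 92.0 F [ 0.5  0.4 -0.3] open 0.411 j [ 0.25  0.72  0.37  1.67 -0.32  0.83  2.36]
```

View pics/w37d.png

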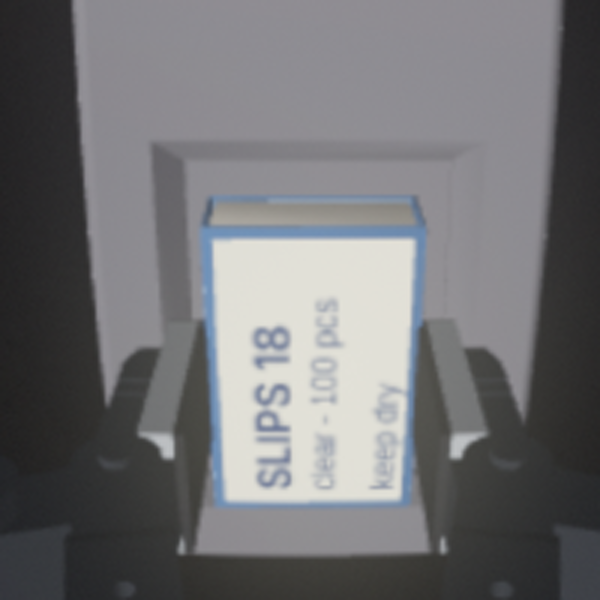

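{"api": "jog_arm", "payload": {"targets": [[[0, 0.001, -0.003, 0], [0, 0, -0.002, 0], [0, 0, 0, 0]]]}}

```text
clock: 42.18
tcp_pos: [0.56, -0.351, 0.0301]
tcp_rot: [-0.486, -0.506, 0.512, 0.496]
force: [-0.0, 0.4, 0.7]
opening: 0.412
```

```bash
python3 - <<'E'
from h import *
st(); f=wgrab('w38.png')
g=f['color']
cv2.imwrite('pics/w38d.png',cv2.resize(cv2.cvtColor(g,4)[140:340,220:420],None,fx=3,fy=3,interpolation=2)[:,:])
E
```

```text
t 42.17 tcp [ 0.56   -0.351   0.0301] jaw 92.0 F [-0.   0.4  0.7] open 0.412 j [ 0.25  0.73  0.36  1.67 -0.32  0.82  2.36]
```

View pics/w38d.png

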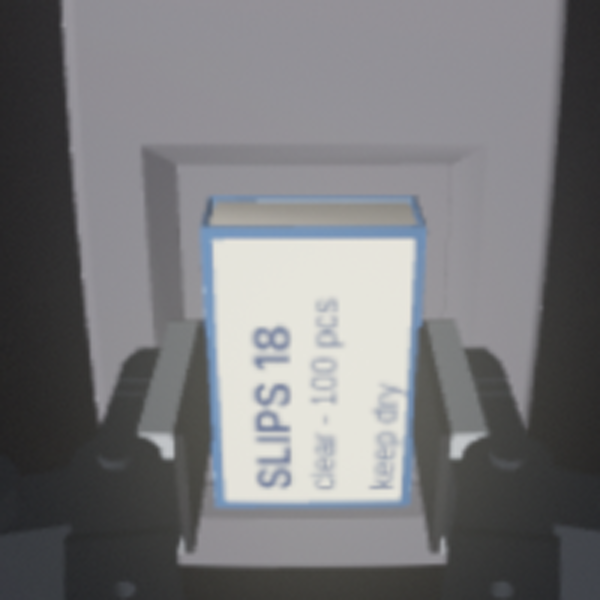

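{"api": "jog_arm", "payload": {"targets": [[[0, 0, 0, 0], [0, 0, 0, 0], [0, 0, 0, 0]]], "fingers": 0.2}}

```text
clock: 42.6
tcp_pos: [0.5602, -0.3511, 0.0305]
tcp_rot: [-0.487, -0.506, 0.512, 0.496]
force: [-0.1, -1.0, -0.1]
opening: 0.601
```

{"api": "jog_arm", "payload": {"targets": [[[0, 0, 0.01, 0], [0, 0, 0.02, 0], [0, 0, 0.03, 0], [0, 0, 0.035, 0], [0, 0, 0.02, 0], [0, 0, 0, 0]]]}}

```text
clock: 43.35
tcp_pos: [0.5607, -0.3521, 0.1561]
tcp_rot: [-0.488, -0.506, 0.511, 0.494]
force: [-1.1, 0.5, -0.6]
opening: 0.6
```

```bash
python3 - <<'E'
from h import *
st(); f=wgrab('w39.png')
E
```

```text
t 43.35 tcp [ 0.5607 -0.3521  0.1561] jaw 92.0 F [-1.1  0.5 -0.6] open 0.600 j [ 0.21  0.59  0.43  1.58 -0.26  1.04  2.31]
```

View pics/w39.png

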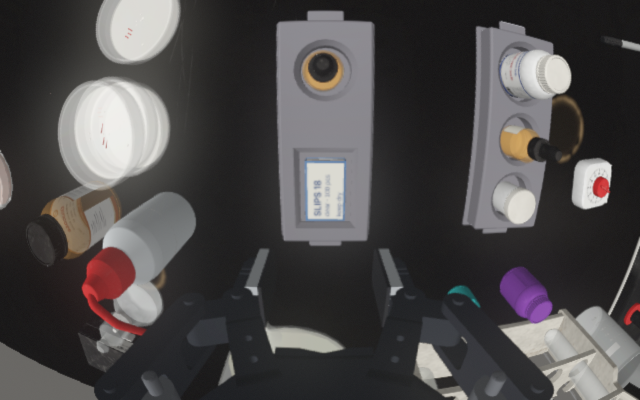

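{"api": "jog_arm", "payload": {"targets": [[[0, 0, 0.03, 0], [0, 0.02, 0.04, 0], [-0.014, 0.04, 0.02, 0], [-0.014, 0.047, 0, 0], [-0.014, 0.047, 0, 0], [-0.014, 0.047, 0, 0], [-0.014, 0.047, 0, 0], [-0.014, 0.047, 0, 0], [-0.014, 0.047, 0, 0], [-0.014, 0.047, 0, 0], [-0.014, 0.047, 0, 0], [-0.014, 0.047, 0, 0]]]}}

```text
clock: 44.9
tcp_pos: [0.4082, 0.1432, 0.2383]
tcp_rot: [-0.486, -0.501, 0.513, 0.499]
force: [0.9, -0.2, -0.3]
opening: 0.6
```

{"api": "jog_arm", "payload": {"targets": [[[-0.014, 0.047, 0, 0], [-0.014, 0.047, 0, 0], [-0.014, 0.047, 0, 0], [-0.014, 0.047, 0, 0], [-0.014, 0.047, 0, 0], [-0.01, 0.03, 0, 0], [0, 0.015, 0, 0], [0, 0, 0, 0], [0, 0, 0, 0]]]}}

```text
clock: 46.02
tcp_pos: [0.3207, 0.4304, 0.2322]
tcp_rot: [-0.485, -0.498, 0.518, 0.498]
force: [0.6, 0.6, -0.1]
opening: 0.603
```

```bash
python3 - <<'E'
from h import *
st(); t=grab('top','top40.png'); s=grab('side','s40.png')
a=cv2.imread('pics/top40.png')[130:310,195:460]; cv2.imwrite('pics/top40c.png',cv2.resize(a,None,fx=3,fy=3,interpolation=2))
a=cv2.imread('pics/s40.png')[150:320,220:440]; cv2.imwrite('pics/s40c.png',cv2.resize(a,None,fx=3.5,fy=3.5,interpolation=2))
E
```

```text
t 46.02 tcp [0.3207 0.4304 0.2322] jaw 91.9 F [ 0.6  0.6 -0.1] open 0.603 j [-1.04  0.31  0.03  1.77 -0.04  1.09  0.61]
```

View pics/top40c.png

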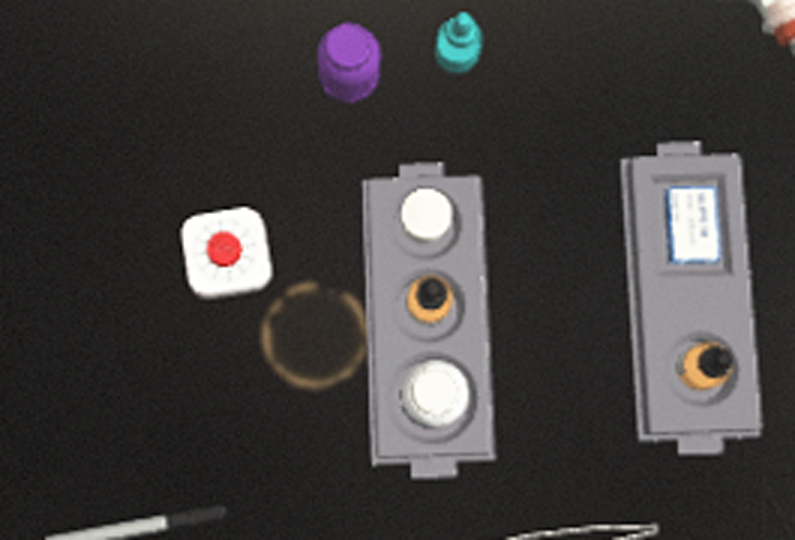

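View pics/s40c.png

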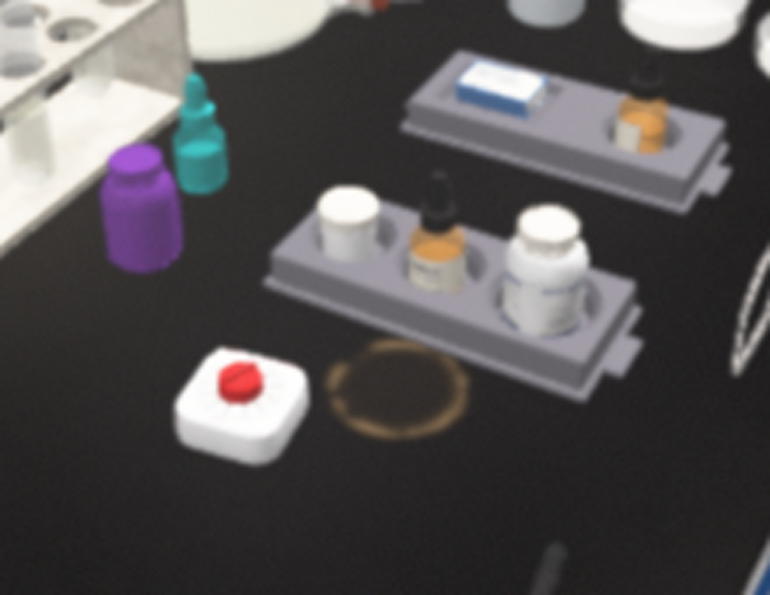

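```bash
python3 - <<'E'
from h import *
t=grab('top');s=grab('side')
tc=lambda x,y:(x/3+195-.33,y/3+130-.33)
sc=lambda x,y:(x/3.5+220-.36,y/3.5+150-.36)
def tri(a,b):
    o1,d1=ray(t,*a);o2,d2=ray(s,*b)
    k=np.linalg.lstsq(np.array([d1,-d2]).T,o2-o1,rcond=None)[0]
    p,q=o1+d1*k[0],o2+d2*k[1]; return (p+q)/2,np.linalg.norm(p-q)
for n,a,b in [('pot .048',(427,213),(348,205)),('dB .090',(434,286),(437,178)),('bottle .081',(437,391),(549,226)),('dA .090',(720,355),(648,68)),('slip nearleft corner .036',(670,264),(536,95)),('slip far-left',(668,187),(459,83))]:
    p,e=tri(tc(*a),sc(*b)); print(n,p.round(4),round(e,4))
print('timer',onz(t,*tc(226,253),.038))
C=[(668,187),(716,185),(720,262),(671,266)]
W=np.array([onz(t,*tc(*c),.036) for c in C]);print(W.mean(0).round(4),[np.linalg.norm(W[i]-W[(i+1)%4]).round(4) for i in range(4)])
print(np.round(proj(t,(.5605,-.3505,.026)),1))
E
```

```text
pot .048 [ 0.5646 -0.1517  0.0462] 0.0002
dB .090 [ 0.5045 -0.1547  0.0863] 0.0007
bottle .081 [ 0.4322 -0.1566  0.0776] 0.0001
dA .090 [ 0.4563 -0.3573  0.073 ] 0.0034
slip nearleft corner .036 [ 0.5252 -0.3304  0.0446] 0.0047
slip far-left [ 0.5857 -0.3328  0.0344] 0.0031
timer [ 0.53593683 -0.00422764  0.038     ]
[ 0.5582 -0.35    0.036 ] [np.float64(0.036), np.float64(0.0581), np.float64(0.0365), np.float64(0.0595)]
[425.1 204.4]
```

```bash
python3 - <<'E'
import cv2,numpy as np
a=cv2.imread('pics/s40.png')[155:215,330:435].astype(float); a=(255*(a/255)**.5).astype(np.uint8); a=cv2.resize(a,None,fx=7,fy=7,interpolation=2)
b=cv2.imread('pics/top40.png')[180:290,395:455].astype(float); b=(255*(b/255)**.6).astype(np.uint8); b=cv2.resize(b,None,fx=5,fy=5,interpolation=2)
cv2.imwrite('pics/c41.png',a);cv2.imwrite('pics/c42.png',b)
E
```

```text
(no output)
```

View pics/c41.png

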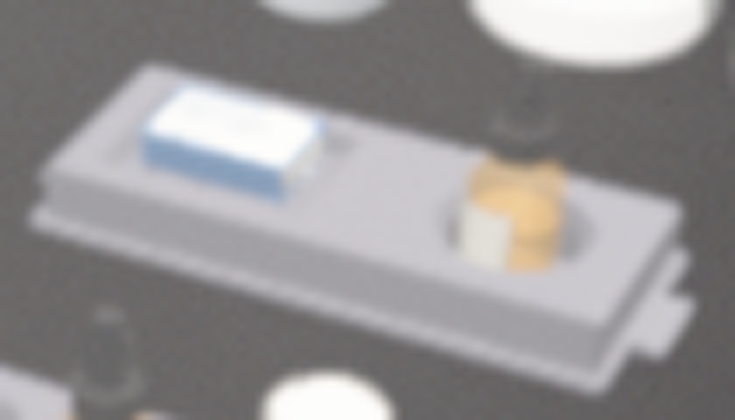

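View pics/c42.png

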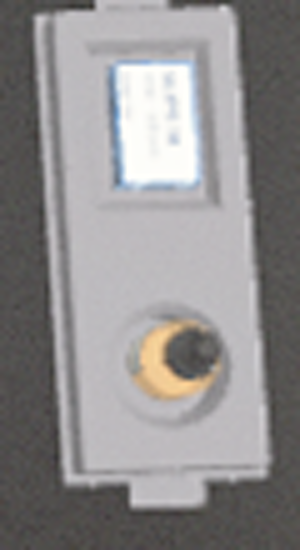

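```bash
python3 - <<'E'
from h import *
t=grab('top');s=grab('side')
def tri(a,b):
    o1,d1=ray(t,*a);o2,d2=ray(s,*b)
    k=np.linalg.lstsq(np.array([d1,-d2]).T,o2-o1,rcond=None)[0]
    p,q=o1+d1*k[0],o2+d2*k[1]; return (p+q)/2,np.linalg.norm(p-q)
T=lambda x,y:(395+x/5-.4,180+y/5-.4); S=lambda x,y:(330+x/7-.43,155+y/7-.43)
print('dA tip',tri(T(208,345),S(530,68)))
print('teat-collar',tri(T(190,352),S(525,125)))
for n,a,b in [('FL',(108,62),(146,130)),('NL',(117,188),(282,172)),('NR',(200,183),(325,122)),('FR',(194,62),(195,90))]: print(n,tri(T(*a),S(*b)))
st()
E
```

```text
dA tip (array([ 0.45500903, -0.35683695,  0.08633817]), np.float64(0.0008549356981103381))
teat-collar (array([ 0.45366057, -0.35405608,  0.06613474]), np.float64(0.0014656289211382853))
FL (array([ 0.58519902, -0.32972477,  0.03674664]), np.float64(0.003107064334373339))
NL (array([ 0.53013878, -0.33145727,  0.03526642]), np.float64(0.0004601347799325195))
NR (array([ 0.53186823, -0.36841294,  0.03615977]), np.float64(0.000493644309613467))
FR (array([ 0.58601504, -0.36910816,  0.03327831]), np.float64(0.003164998174792458))
t 46.33 tcp [0.3203 0.4314 0.2328] jaw 91.9 F [0.6 0.2 0.2] open 0.597 j [-1.04  0.31  0.03  1.77 -0.04  1.09  0.61]
```

```bash
python3 - <<'E'
from h import *
print(job_done()); st()
E
```

```text
the job is handed in; nothing more can be done
None
the job is handed in; nothing more can be done
```

Both kits are made up and handed in at about 46 s of the 112 s allowed.

- **Sampling kit:** the white bottle is in the large pocket, one amber dropper in the middle pocket and the pot in the end pocket.
- **Slide kit:** the other amber dropper is in the round pocket. The slip box is flat and label up in the rectangular pocket, with its length along the pocket.
- **Left alone:** the purple bottle and the turquoise dropper look-alikes were not touched. The timer measured within 1.5 mm of where it started.

**Last checks:** heights came from the top and side cameras with the arm clear.

| Part | Measured top (mm) | Height if fully home (mm) |
|---|---|---|
| Pot | 46 | 48 |
| Bottle | 78 | 81 |
| Droppers (both) | 86 | 90 |
| Slip box corners | 33–37 | 36 |

- **Low readings:** the bottle and droppers read 2–4 mm low. They read 4–6 mm low on the bench before I moved them, so I take this as measurement bias rather than a seating fault.
- **One reading disagreed:** my first reading of the slide-kit dropper gave 73 mm, because its black teat was hard to pick out against the dark bench. A brightened crop gave 86 mm. A first reading of one slip-box corner (45 mm) was also off, and the enlarged crop put it at 35 mm.
- **One grasp redone:** the first closing on the pot was about 10 mm off-centre after the arm drifted on the way down. I reopened and regripped it before lifting.

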